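# Wind the polishing film back and pack the cassettes away

## Robot

A 6-joint arm with a two-finger parallel gripper is mounted at the origin on the work surface. World frame = base frame: x ahead of the robot, y to its left, z up, the work surface at z = 0. Lengths are in m, angles in rad, forces in N, time in s.
With the tool pointing down it reaches from about 0.35 to 0.725 m from the base axis. Payload 4.3 kg.
Tool frame: the origin (TCP) lies between the finger pads; the fingertips stand 17 mm ahead of it and the grasp point (between the pads) lies 2 mm behind it; z points along the fingers, x is the direction in which the jaws open and shut, and the axes are right-handed (so a half turn about z gives the same grasp; the last joint's range is limited). The gripper opens to 85 mm and grips with 20 to 120 N. Pads are 22 mm wide; open, the fingers measure 114 mm over their backs; the gripper's body (76 mm by 85 mm) begins 54 mm behind the grasp point. The pads swing forward as they close: fully open they stand 13 mm farther back than shut.
Start: joints at [-1.356, 0.377, 0.081, 1.274, 0, 1.46], TCP at [0.184, -0.545, 0.248] pointing down, gripper open.
Joint ranges: [-2.72, 2.72], [-0.84, 1.66], [-1.02, 1.22], [-1.77, 2.12], [-1.37, 1.28], [-3.14, 3.14]. Speed limits (rad/s): [2.57, 2.57, 3.14, 3.14, 3.14, 3.14].

## Interface

Orientations are given as a unit quaternion [x, y, z, w].
In Python, from workcell import arm gives the robot as it stands.
- The arm moves only by the tool send_rows, never from a script. Its arguments are lists of equal length, an entry for each row: "dr": the turn, a rotation vector about the world's x, y, z in degrees, a list of three; "xyz": the shift along the world's x, y, z in mm, a list of three; "claw": the closure, from 0 (fully open) to 1 (shut). In form: {"dr": [[wx, wy, wz], ...], "xyz": [[tx, ty, tz], ...], "claw": [claw, ...]}. A call has 1 to 12 rows; each row shifts and turns the commanded pose from where the row before left it; what a row does not reach is not made up. A row lasts 1/10 s, in which the tool goes at most 50 mm and 8.59 degrees, less where a joint would pass 70% of its speed; a pose out of reach is approached as far as the arm can. A call is refused whole if a number of a shift passes 50 or a number of a turn 8.59, either way. A call with a gripper value outside its range is refused whole. The fingers move at their own pace and stop on an object; "grip_force" is the grip in N (left out, the last holds). Time passes only in rows, so rows that do not move let the fingers close. It gives the time, the measured TCP pose, the force and the opening at its end, in the units of the state.
- arm.get_obs(): the state, without advancing time (a new reading comes with each control period).
- arm.grab_frame(name): name is "scene" or "top"; returns a dict with "pixels" (384x512x3 uint8, blue, green, red), "camera_matrix" (3x3 intrinsics, pixels), "extrinsics" (4x4, takes a point from world to camera coordinates). Camera axes: x right, y down, z forward; pixel columns grow to the right and rows downward; lengths in m; the calibration is good to about 2 mm. A picture is of the moment at which its call begins. There is no depth.
- arm.sign_off(): hands the job in, once; it reports no verdict.
The state is a dict: "time": time; "joints": joint angles; "qd": joint speeds; "joint_efforts": joint torques, N m; "eef_pos": TCP position; "ee_rot": TCP orientation; "force": force on the tool from outside, world axes, zero at the start; "torque": the same for the moment, N m; "width": opening from 0.0 (shut) to 1.0 (fully open).
Only numpy, scipy, OpenCV 4.12 (cv2) and the standard library are available. Lean on these libraries where they do the work, as an engineer would, in place of code of your own. Each camera call takes 0.05 s, during which the arm holds its last target. There are 200 camera calls.

## Task

Put the polishing film away for the night: turn the winder's crank clockwise until the film comes off the reel, so that the resistance suddenly drops away and the reel stops turning with the crank, and then stop cranking (within a turn). Only then swing the keeper arm clear and lift the cassette out of its nest. Lay it and every other film cassette on the bench flat, rib up, each in a place of its own in the storage case, then shut the lid fully and fold its clasp down against the case, leaving the jar, the spanner and the felt wheel where they are.

Things in the scene. Friction and masses are not known exactly. Their poses are not given: they have to be found in the camera images.
- winder: fixed film winder: grey deck 150 x 345 mm, top at 40 mm; from -y to +y: cassette nest, crank, open film reel (96 mm across, top at 76 mm, not handled); a blue film guide, top at 74 mm, runs behind the crank. Origin on the bench under the deck, x to its back, z up. Nest centre at x 5, y -120 mm, rails 8 mm high leaving 2.5 mm round the cassette, whose 90 mm length lies along x
- crank_axis (a point): point on the crank's upright axis at mid-height of its knob (113 mm above the bench)
- crank_knob (a point): middle of the crank's upright black knob, 22 mm across, 34 mm tall (97 to 131 mm above the bench), 50 mm from the crank's axis, on a flat steel arm whose top is at 95 mm; it spins on the arm, so a grip of fixed direction can carry it round
- film_mark (a point): not visible: a mark that travels with the film inside and below the machine and shows how much has been wound back, from an unknown start: it moves 30 mm towards the winder's -y for each rad that the crank turns clockwise (seen from above)
- reel (a joint): angle of the braked film reel in rad, growing clockwise; it turns as far as the crank while the film pulls it, and stops when the film has come off, 2.5 to 5 turns on (holes and a white mark on its flange show it). Until then the crank drags with about 0.24 N m (5 N at the knob), then 0.02 N m (under 1 N). Turn clockwise only; the crank has no stop
- keeper_pivot (a point): point on the upright pivot of the keeper, a flat steel arm lying over the near end of the cassette in the nest, at mid-height of its knob
- keeper_knob (a point): middle of the keeper's upright black knob, 14 mm across, 24 mm tall (70 to 94 mm above the bench), 82 mm from the pivot
- keeper (a joint): angle of the keeper in rad: 0 over the cassette, grows as the knob is swung towards the winder's -x side (anticlockwise from above), clear of the cassette from 1.2, stop at 1.65; light friction (1 N at the knob) keeps it where it is left
- cassette_a_mid (a point): the film cassette in the winder's nest: flat black plastic box 58 x 90 x 22 mm, with a grip rib across the middle of its top (44 mm long along the cassette's x, 16 mm thick along its y, 20 mm tall: whole height 42 mm), 140 g. Point at its centre, half-way up: 21 mm above its underside; z up when lying flat, x along the rib, y along the 90 mm length
- cassette_b_mid (a point): one of the loose film cassettes on the bench, same make as cassette_a (absent in some starts). Point at its centre, half-way up: 21 mm above its underside; z up when lying flat, x along the rib, y along the 90 mm length
- cassette_c_mid (a point): one of the loose film cassettes on the bench, same make as cassette_a (absent in some starts). Point at its centre, half-way up: 21 mm above its underside; z up when lying flat, x along the rib, y along the 90 mm length
- cassette_d_mid (a point): one of the loose film cassettes on the bench, same make as cassette_a (absent in some starts). Point at its centre, half-way up: 21 mm above its underside; z up when lying flat, x along the rib, y along the 90 mm length
- case: the storage case, fixed: open grey plastic box 146 (x) x 212 (y) mm, walls 52 mm high and 5 mm thick, floor 5 mm, divided by 22 mm high (27 mm above the bench) ribs into four places of 66 x 99 mm. Origin at the centre of its underside, x towards the hinge side, z up
- place_0 (a point): centre of the floor of place 0 (5 mm above the bench), axes as the case; a cassette lies in it with its length along the case's y, either way round
- place_1 (a point): centre of the floor of place 1 (5 mm above the bench), axes as the case; a cassette lies in it with its length along the case's y, either way round
- place_2 (a point): centre of the floor of place 2 (5 mm above the bench), axes as the case; a cassette lies in it with its length along the case's y, either way round
- place_3 (a point): centre of the floor of place 3 (5 mm above the bench), axes as the case; a cassette lies in it with its length along the case's y, either way round
- lid_hinge (a point): middle of the hinge axis of the lid, on the case's +x wall, 52 mm above the bench; the axis runs along the case's y
- lid (a joint): lid angle in rad: 0 shut, about 2.1 as it stands open at first (leaning back past upright), stop at 2.25. The lid is 146 mm long from hinge to front edge, 212 mm wide, 6 mm thick on the hinge axis's outer side; its hinge is stiff enough to stay at any angle (about 0.14 N m of friction and 0.11 N m of weight)
- clasp_end (a point): free end of the clasp, a steel plate 44 mm wide and 30 mm long hinged on the middle of the lid's front edge (the -x side of the case when shut)
- clasp (a joint): clasp angle in rad: 0 folded down flat against the front of the case, 1.57 sticking straight out from it when the lid is shut; light friction (1 N at its end) holds it
- paste_jar: bystander: white jar 60 mm across, 65 mm tall; origin under its centre
- spanner: bystander: steel spanner 160 mm long lying on the bench
- felt_wheel: bystander: felt wheel 90 mm across, 26 mm high, lying on the bench; origin under its centre
There are look-alikes about, which are no part of the job. What is shaped like the part that bears cassette_d_mid but pink is not meant. Leave any blue look-alike of the part that bears cassette_a_mid alone.

How it is judged:
By the outcome, as a careful person would: the job done as asked, in the order asked, and still so for the second after the job is handed in, with the robot touching nothing.
Of cassette_b, cassette_c, cassette_d only 1 to 3 are there at a start; the rules pass over those that are not, and their reading is None.
At some moment in a run one of cassette_b, cassette_c, cassette_d may be knocked a few centimetres aside while the robot is not near it.
Once in a run the grip may slacken for a moment while it holds something.
It also fails if it takes over 210 s, if anything falls off the work surface, if the arm or the gripper's body presses on something with over 40 N, if the wrist force passes 120 N, or if a joint passes its speed limit or range.

## Working session

There is one attempt and no reset: what is moved stays moved. The work goes in short steps, Python scripts to look and compute and a tool call to move; the robot and the scene stay as the last step left them, time stands still between calls to the robot, and variables do not carry over. Pictures are saved under pics/ and viewed, about 12 in all and at most 16, crops included, and the job is handed in when it is done.

Besides the shell and the picture viewer there is one more tool, called by a JSON object that holds its "api" and its "payload". send_rows: Moves the arm, as the interface text tells. Its arguments: {"type":"object","properties":{"dr":{"type":"array","items":{"type":"array","items":{"type":"number"}}},"xyz":{"type":"array","items":{"type":"array","items":{"type":"number"}}},"claw":{"type":"array","items":{"type":"number"}},"grip_force":{"type":"number"}},"required":["dr","xyz","claw"]}

```bash
ls; mkdir -p pics; cat > h.py <<'E'
import numpy as np, cv2
from workcell import arm
def grab(n,save=None):
    f=arm.grab_frame(n); im=np.array(f["pixels"]); 
    if save: cv2.imwrite("pics/"+save,im)
    return im,np.array(f["camera_matrix"]),np.array(f["extrinsics"])
def onplane(K,E,uv,z):
    R,t=E[:3,:3],E[:3,3]; c=-R.T@t
    d=R.T@np.linalg.inv(K)@np.array([uv[0],uv[1],1.0]); return c+d*(z-c[2])/d[2]
def proj(K,E,p):
    q=K@(E[:3,:3]@np.asarray(p,float)+E[:3,3]); return q[:2]/q[2]
E
python3 - <<'E'
from h import *
for n in("scene","top"):
    im,K,E=grab(n,n+"0.png"); np.savez(n+"0.npz",K=K,E=E); print(n,K[0,0],K[0,2],K[1,2],np.round(E,3).tolist(),(-E[:3,:3].T@E[:3,3]).round(3))
a=cv2.imread("pics/scene0.png");b=cv2.imread("pics/top0.png")
cv2.imwrite("pics/s0.png",cv2.resize(a,(800,600)));cv2.imwrite("pics/t0.png",cv2.resize(b,(800,600)))
print(arm.get_obs())
E
```

```text
pics
scene 415.07866889312834 257.03087023856096 189.72317653748215 [[0.147, 0.989, 0.019, -0.066], [0.692, -0.089, -0.716, -0.296], [-0.706, 0.119, -0.698, 1.88], [0.0, 0.0, 0.0, 1.0]] [ 1.543 -0.184  1.101]
top 452.56146877449004 259.54421169988854 194.17263742199256 [[-0.024, -1.0, 0.01, -0.027], [-0.982, 0.022, -0.189, 0.542], [0.189, -0.014, -0.982, 1.612], [0.0, 0.0, 0.0, 1.0]] [ 0.227 -0.016  1.686]
{'time': 0.1, 'joints': array([-1.35629083e+00,  3.77983157e-01,  7.97561741e-02,  1.27443909e+00,
       -9.46145087e-06,  1.46051078e+00]), 'qd': array([-6.72453339e-05, -1.88180580e-03,  3.43865902e-03,  1.95201678e-03,
       -1.27724952e-04,  8.10279781e-04]), 'joint_efforts': array([ 1.54768797e-03, -4.64695036e+01,  2.70581496e+01,  1.19639601e-02,
       -1.34973784e-04, -1.09540375e-05]), 'eef_pos': array([ 0.18337613, -0.54436682,  0.24745693]), 'ee_rot': array([ 8.12129799e-01, -5.83476063e-01, -6.97754653e-04, -6.22209674e-04]), 'force': array([ 0.96493459,  1.2299982 , -0.36065616]), 'torque': array([-0.01248018, -0.01890999, -0.02702326]), 'width': 1.000476565566519}
```

View pics/s0.png

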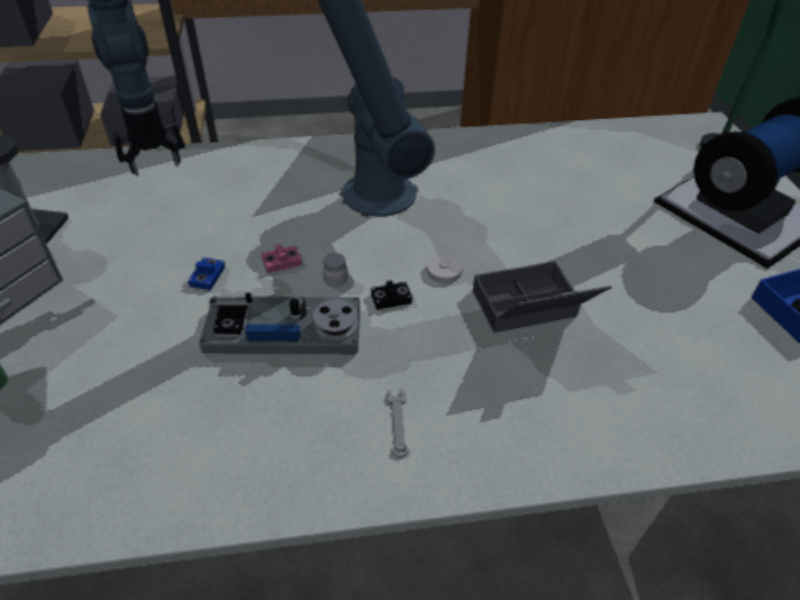

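View pics/t0.png

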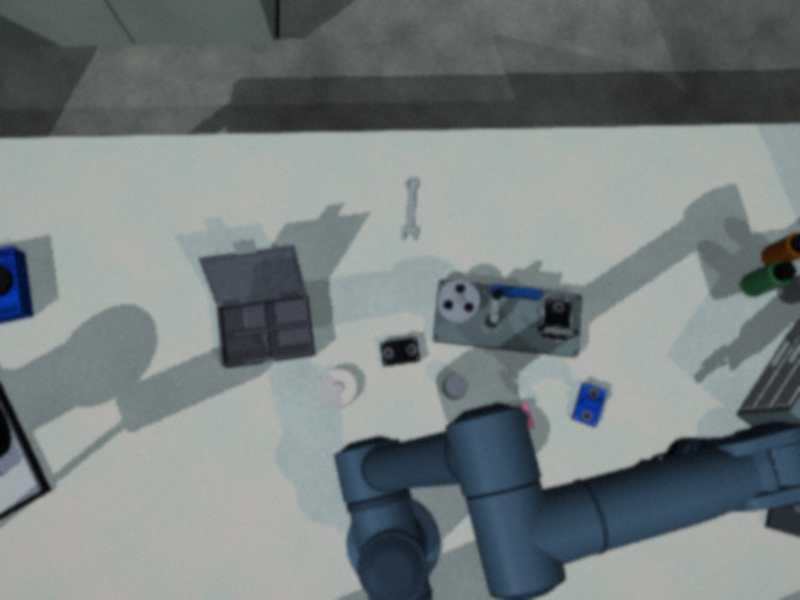

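Views 1–2: the winder (scene ~280,325; top ~510,318), case with its lid open (top ~260,310) and one loose black cassette (top 400,350; scene 392,293). Candidates for that cassette: black at top (400,350); pink at scene (282,257), to be ignored; blue at top (590,403), to be ignored; and the nest cassette at top (558,318). I choose black and check it in a crop.

```bash
python3 - <<'E'
from h import *
a=cv2.imread("pics/scene0.png");b=cv2.imread("pics/top0.png")
A=cv2.resize(a[155:235,122:392],None,fx=2.96,fy=2.96,interpolation=cv2.INTER_CUBIC)
B=cv2.resize(b[150:245,122:392],None,fx=2.96,fy=2.96,interpolation=cv2.INTER_CUBIC)
im=np.vstack([A,B]); im=cv2.convertScaleAbs(im,alpha=1.5,beta=20)
for k in range(0,270,20):
    cv2.putText(im,str(122+k),(int(k*2.96),8),0,.3,(0,0,255)); cv2.line(im,(int(k*2.96),A.shape[0]),(int(k*2.96),A.shape[0]+4),(0,0,255)); cv2.line(im,(int(k*2.96),0),(int(k*2.96),4),(0,0,255))
for k in range(0,80,20): cv2.putText(im,str(155+k),(0,int(k*2.96)),0,.3,(0,0,255))
for k in range(0,95,20): cv2.putText(im,str(150+k),(0,A.shape[0]+int(k*2.96)),0,.3,(0,0,255))
cv2.imwrite("pics/c1.png",im); print(im.shape)
E
```

```text
(518, 799, 3)
```

View pics/c1.png

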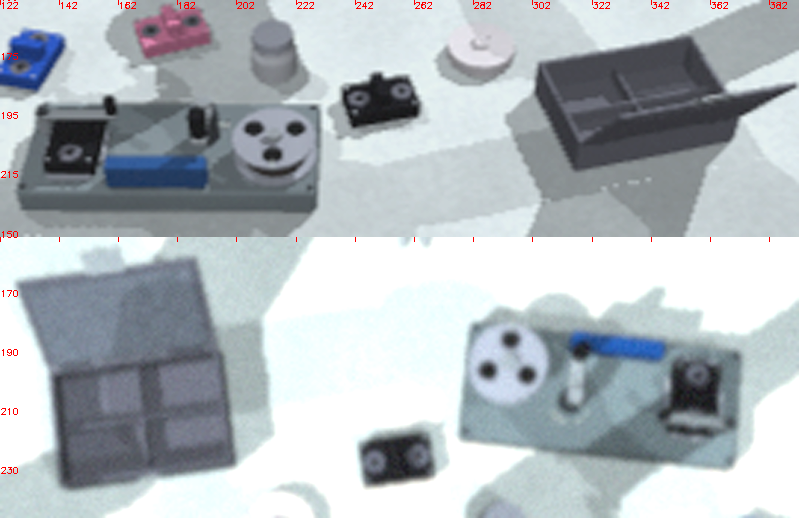

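View 3: the black loose cassette (top orig ~(256,225)) lies rib up. The nest cassette sits under the keeper, the crank knob is at top ~(318,188) with its axis at ~(315,207), and the case is open and empty.

```bash
cat >> h.py <<'E'
def fit(model,obs):
    # rigid 2D: obs = R model + t
    m=np.array(model);o=np.array(obs);mc=m.mean(0);oc=o.mean(0)
    a=m-mc;b=o-oc
    th=np.arctan2((a[:,0]*b[:,1]-a[:,1]*b[:,0]).sum(),(a*b).sum())
    R=np.array([[np.cos(th),-np.sin(th)],[np.sin(th),np.cos(th)]])
    return th,oc-R@mc,R,np.linalg.norm((a@R.T)-b,axis=1)
E
python3 - <<'E'
from h import *
C={}
for n in("top","scene"):
    z=np.load(n+"0.npz"); C[n]=(z['K'],z['E'])
def o(n,p,z):
    y0=237 if n=="top" else 0; v0=150 if n=="top" else 155
    return onplane(*C[n],(p[0]/2.96+122,(p[1]-y0)/2.96+v0),z)[:2]
# order: (+x,+y),(+x,-y),(-x,+y),(-x,-y)
dm=[(.075,.1725),(.075,-.1725),(-.075,.1725),(-.075,-.1725)]
d1=[o("top",p,.04) for p in[(474,322),(741,352),(460,438),(733,468)]]
d2=[o("scene",p,.04) for p in[(318,191),(20,194),(318,104),(37,105)]]
for d in(d1,d2):
    th,t,R,e=fit(dm,d); print("deck",np.degrees(th).round(2),t.round(4),(e*1000).round(1))
cm=[(.073,.106),(.073,-.106),(-.073,.106),(-.073,-.106)]
c1=[o("top",p,.052) for p in[(52,372),(220,352),(63,488),(236,464)]]
th,t,R,e=fit(cm,c1); print("case",np.degrees(th).round(2),t.round(4),(e*1000).round(1))
c2=[o("scene",p,.052) for p in[(538,66),(690,38),(575,139)]]
th,t,R,e=fit([cm[3],cm[2],cm[1]],c2); print("case s",np.degrees(th).round(2),t.round(4),(e*1000).round(1))
# crank knob
for n,p in(("top",(581,350)),("scene",(199,123))): print("knob",n,o(n,p,.113 if n=="scene" else .125).round(4))
print("axis",o("top",(569,405),.085))
# loose cassette top face z=.022
k=[o("top",p,.022) for p in[(363,436),(431,432),(366,487),(434,477)]]
bm=[(.029,.045),(.029,-.045),(-.029,.045),(-.029,-.045)]
th,t,R,e=fit(bm,k); print("cas b",np.degrees(th).round(2),t.round(4),(e*1000).round(1))
k=[o("scene",p,.022) for p in[(420,113),(348,122),(410,78),(342,87)]]
th,t,R,e=fit(bm,k); print("cas b s",np.degrees(th).round(2),t.round(4),(e*1000).round(1))
print("rib scene",o("scene",(376,76),.042))
print("keeper knob",o("scene",(110,105),.082), o("scene",(110,97),.094))
E
```

```text
deck -7.82 [ 0.5044 -0.2824] [4.4 3.2 2.2 3.7]
deck -6.58 [ 0.509 -0.281] [2.5 6.  5.1 2.1]
case 6.57 [0.4851 0.2868] [0.7 3.9 1.6 1.7]
case s 5.93 [0.4927 0.2898] [6.5 1.2 7.3]
knob top [ 0.5444 -0.2466]
knob scene [ 0.5462 -0.2458]
axis [ 0.48483369 -0.23456884]
cas b 3.85 [ 0.4329 -0.0269] [4.  1.5 3.9 3.4]
cas b s 2.52 [ 0.4422 -0.0246] [2.9 3.4 3.9 2.6]
rib scene [ 0.41929266 -0.02688103]
keeper knob [ 0.4715533  -0.35039785] [ 0.47061595 -0.34869954]
```

{"api": "send_rows", "payload": {"dr": [[0,0,8],[0,0,8],[0,0,8],[0,0,8],[0,0,8],[0,0,8],[0,0,8],[0,0,8],[0,0,0],[0,0,0],[0,0,0],[0,0,0]], "xyz": [[30,25,-5],[30,25,-5],[30,25,-5],[30,25,-5],[30,25,-5],[30,25,-5],[30,25,-5],[30,25,-5],[30,25,-5],[30,25,-5],[31,25,-5],[31,24,-4]], "claw": [0,0,0,0,0,0,0,0,0,0,0,0], "grip_force": 40}}

```text
time: 1.3
eef_pos: [0.5462, -0.2444, 0.1885]
ee_rot: [0.998, -0.064, -0.001, -0.0]
force: [0.6, -1.2, -0.3]
width: 1.003
```

{"api": "send_rows", "payload": {"dr": [[0,0,0],[0,0,0]], "xyz": [[0,0,0],[0,0,0]], "claw": [0,0]}}

```text
time: 1.5
eef_pos: [0.5455, -0.2451, 0.1885]
ee_rot: [0.998, -0.063, -0.001, -0.0]
force: [-0.4, -0.9, 0.4]
width: 1.0
```

```bash
python3 - <<'E'
from h import *
print(arm.get_obs())
a,_,_=grab("scene","s1.png");b,_,_=grab("top","t1.png")
A=cv2.resize(a[100:250,122:392],None,fx=2,fy=2,interpolation=cv2.INTER_CUBIC)
B=cv2.resize(b[150:300,122:392],None,fx=2,fy=2,interpolation=cv2.INTER_CUBIC)
cv2.imwrite("pics/c2.png",cv2.convertScaleAbs(np.vstack([A,B]),alpha=1.5,beta=20))
E
```

```text
{'time': 1.5, 'joints': array([-5.28116414e-01,  4.46760133e-01,  3.09517841e-02,  1.15654462e+00,
       -4.62191660e-04,  1.16972646e+00]), 'qd': array([-0.0355947 , -0.0180708 , -0.01022314,  0.00187278, -0.0023373 ,
        0.00012456]), 'joint_efforts': array([ 1.28128242e+00, -4.87140226e+01,  2.66225338e+01, -8.04424728e-02,
        9.55378124e-02,  1.40825097e-02]), 'eef_pos': array([ 0.54551344, -0.24511958,  0.18851499]), 'ee_rot': array([ 9.97982758e-01, -6.34803596e-02, -7.99368393e-04, -1.42134193e-04]), 'force': array([-0.41618505, -0.9090177 ,  0.37630984]), 'torque': array([-0.04105728,  0.0183965 , -0.00448236]), 'width': 0.9998283819180797}
```

View pics/c2.png

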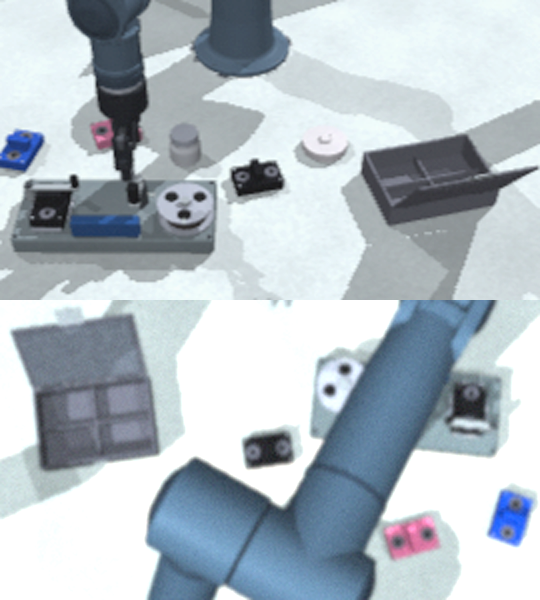

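View 4: the tool is above the crank knob (scene crop 138,190), and nothing else is near it. The black cassette at scene crop (258,178) is unchanged.

{"api": "send_rows", "payload": {"dr": [[0,0,0],[0,0,0],[0,0,0],[0,0,0],[0,0,0],[0,0,0],[0,0,0],[0,0,0],[0,0,0],[0,0,0]], "xyz": [[0,-1,-25],[0,0,-25],[0,0,-15],[0,0,-7],[0,0,0],[0,0,0],[0,0,0],[0,0,0],[0,0,0],[0,0,0]], "claw": [0,0,0,0,0.4,0.7,0.9,1,1,1], "grip_force": 40}}

```text
time: 2.6
eef_pos: [0.5481, -0.2477, 0.1188]
ee_rot: [0.998, -0.064, 0.003, 0.001]
force: [4.5, 0.2, 1.2]
width: 0.242
```

```bash
python3 - <<'E'
from h import *
o=arm.get_obs(); print(o['eef_pos'],o['force'],o['width'])
th=np.radians(-7.2);R=np.array([[np.cos(th),-np.sin(th)],[np.sin(th),np.cos(th)]])
print("knob in deck",R.T@(o['eef_pos'][:2]-[.5065,-.2817]))
E
```

```text
[ 0.54806334 -0.24770318  0.11884202] [4.52422632 0.17206468 1.23294556] 0.24181911090794844
knob in deck [0.03697466 0.03893801]
```

```bash
python3 - <<'E'
import numpy as np
a=np.radians(-11.3-np.arange(0,121,15)); p=50*np.c_[np.cos(a),np.sin(a)]
print(np.diff(p,axis=0).round(1).tolist())
E
```

```text
[[-4.2, -12.4], [-7.3, -10.8], [-9.8, -8.6], [-11.7, -5.8], [-12.8, -2.5], [-13.0, 0.9], [-12.4, 4.2], [-10.8, 7.3]]
```

{"api": "send_rows", "payload": {"dr": [[0,0,0],[0,0,0],[0,0,0],[0,0,0]], "xyz": [[3,-1,-1],[-4,-12.5,0],[-7.5,-11,0],[-10,-8.5,0]], "claw": [1,1,1,1]}}

```text
time: 3.0
eef_pos: [0.5298, -0.2802, 0.1187]
ee_rot: [0.998, -0.064, 0.003, -0.0]
force: [3.6, 3.9, 6.8]
width: 0.243
```

{"api": "send_rows", "payload": {"dr": [[0,0,0],[0,0,0],[0,0,0]], "xyz": [[0,0,0],[-11.5,-6,0],[-12.5,-2.5,0]], "claw": [1,1,1]}}

```text
time: 3.3
eef_pos: [0.5064, -0.2903, 0.1188]
ee_rot: [0.998, -0.064, 0.004, 0.002]
force: [6.0, -1.4, 5.5]
width: 0.241
```

{"api": "send_rows", "payload": {"dr": [[0,0,0]], "xyz": [[0,0,0]], "claw": [1]}}

```text
time: 3.4
eef_pos: [0.5043, -0.2905, 0.1187]
ee_rot: [0.998, -0.065, 0.002, 0.002]
force: [1.8, -2.0, 6.9]
width: 0.242
```

```bash
cat > cr.py <<'E'
import numpy as np,sys
from scipy.optimize import least_squares
from h import *
P=[tuple(map(float,s.split(','))) for s in open('pts.txt').read().split()]
P=np.array(P); r=least_squares(lambda c:np.hypot(*(P-c).T)-.05,[.5,-.238]); c=r.x
now=arm.get_obs()['eef_pos'][:2]; a0=np.degrees(np.arctan2(*(now-c)[::-1]))
print("axis",c.round(4),"res mm",(r.fun*1e3).round(1),"ang",a0.round(1),(now-c).round(4))
a=np.radians(a0-20*np.arange(0,int(sys.argv[1])+1)); p=c*1e3+50*np.c_[np.cos(a),np.sin(a)]
print("target first",p[1],np.diff(p,axis=0).round(1).tolist())
E
echo ".5481,-.2477 .5298,-.2802 .5043,-.2905" > pts.txt; python3 cr.py 18
```

```text
axis [ 0.4986 -0.2409] res mm [-0.1  0.1 -0.1] ang -83.5 [ 0.0056 -0.0496]
target first [ 486.963767   -289.53929342] [[-17.3, 1.1], [-15.9, 6.9], [-12.6, 12.0], [-7.7, 15.5], [-2.0, 17.3], [4.1, 16.9], [9.6, 14.5], [14.0, 10.3], [16.6, 4.9], [17.3, -1.1], [15.9, -6.9], [12.6, -12.0], [7.7, -15.5], [2.0, -17.3], [-4.1, -16.9], [-9.6, -14.5], [-14.0, -10.3], [-16.6, -4.9]]
```

{"api": "send_rows", "payload": {"dr": [[0,0,0],[0,0,0],[0,0,0],[0,0,0],[0,0,0],[0,0,0]], "xyz": [[-16.3,-1.5,3],[-16,7,0],[-12.5,12,0],[-7.5,15.5,0],[-2,17.5,0],[4,17,0]], "claw": [1,1,1,1,1,1]}}

```text
time: 4.0
eef_pos: [0.4521, -0.2222, 0.119]
ee_rot: [0.998, -0.065, -0.0, 0.002]
force: [4.9, -8.1, -10.5]
width: 0.244
```

{"api": "send_rows", "payload": {"dr": [[0,0,0],[0,0,0],[0,0,0],[0,0,0],[0,0,0],[0,0,0],[0,0,0],[0,0,0]], "xyz": [[9.5,14.5,0],[14,10,0],[16.5,5,0],[17.5,-1,0],[16,-7,0],[12.5,-12,0],[7.5,-15.5,0],[0,0,0]], "claw": [1,1,1,1,1,1,1,1]}}

```text
time: 4.8
eef_pos: [0.5468, -0.2273, 0.1189]
ee_rot: [0.998, -0.065, 0.0, -0.0]
force: [2.7, -0.8, -2.9]
width: 0.241
```

{"api": "send_rows", "payload": {"dr": [[0,0,0],[0,0,0],[0,0,0],[0,0,0],[0,0,0],[0,0,0],[0,0,0],[0,0,0],[0,0,0],[0,0,0],[0,0,0],[0,0,0]], "xyz": [[2,-17.3,-0.5],[-4,-17,0],[-9.5,-14.5,0],[-14,-10.3,0],[-16.6,-5,0],[-17.3,1.1,0],[-16,7,0],[-12.5,12,0],[-7.5,15.5,0],[-2,17.3,0],[4,17,0],[9.5,14.5,0]], "claw": [1,1,1,1,1,1,1,1,1,1,1,1]}}

```text
time: 6.0
eef_pos: [0.461, -0.2078, 0.1189]
ee_rot: [0.998, -0.065, -0.001, 0.003]
force: [0.7, -8.4, -6.8]
width: 0.241
```

{"api": "send_rows", "payload": {"dr": [[0,0,0],[0,0,0],[0,0,0],[0,0,0],[0,0,0],[0,0,0],[0,0,0],[0,0,0],[0,0,0],[0,0,0],[0,0,0],[0,0,0]], "xyz": [[14,10.3,0],[16.6,5,0],[17.3,-1.1,0],[16,-7,0],[12.5,-12,0],[7.5,-15.5,0],[2,-17.3,0],[-4,-17,0],[-9.5,-14.5,0],[-14,-10.3,0],[-16.6,-5,0],[0,0,0]], "claw": [1,1,1,1,1,1,1,1,1,1,1,1]}}

```text
time: 7.2
eef_pos: [0.5025, -0.2908, 0.1189]
ee_rot: [0.998, -0.065, -0.001, -0.0]
force: [-1.7, 0.1, -0.2]
width: 0.242
```

```bash
python3 - <<'E'
from h import *
o=arm.get_obs(); p=o['eef_pos'][:2]-[.4986,-.2409];print(p,np.hypot(*p),np.degrees(np.arctan2(p[1],p[0])),o['force'],o['width'],o['ee_rot'])
a,_,_=grab("scene","s2.png")
E
```

```text
[ 0.00387978 -0.04994909] 0.05009954511327315 -85.55848849785906 [-1.743536    0.0918894  -0.19660991] 0.24214699317506067 [ 9.97877218e-01 -6.51206502e-02 -5.44694562e-04 -2.48100005e-04]
```

{"api": "send_rows", "payload": {"dr": [[0,0,0],[0,0,0],[0,0,0],[0,0,0],[0,0,0],[0,0,0],[0,0,0],[0,0,0],[0,0,0]], "xyz": [[-17.3,1.1,0],[-16,7,0],[-12.5,12,0],[-7.5,15.5,0],[-2,17.3,0],[4,17,0],[9.5,14.5,0],[14,10.3,0],[16.6,5,0]], "claw": [1,1,1,1,1,1,1,1,1]}}

```text
time: 8.15
eef_pos: [0.4914, -0.1912, 0.1188]
ee_rot: [0.998, -0.064, -0.002, 0.002]
force: [-5.2, -5.6, 0.6]
width: 0.24
```

{"api": "send_rows", "payload": {"dr": [[0,0,0],[0,0,0],[0,0,0],[0,0,0],[0,0,0],[0,0,0]], "xyz": [[17.3,-1.1,0],[16,-7,0],[12.5,-12,0],[7.5,-15.5,0],[2,-17.3,0],[-4,-17,0]], "claw": [1,1,1,1,1,1]}}

```text
time: 8.75
eef_pos: [0.5454, -0.2595, 0.1188]
ee_rot: [0.998, -0.063, 0.0, -0.002]
force: [-0.7, 6.9, 3.4]
width: 0.242
```

```bash
python3 - <<'E'
from h import *
a0=cv2.imread("pics/s2.png");a,_,_=grab("scene","s3.png")
L=[cv2.imread("pics/scene0.png"),a0,a]
cv2.imwrite("pics/c3.png",cv2.convertScaleAbs(np.hstack([cv2.resize(x[180:230,185:245],None,fx=4.4,fy=4.4,interpolation=cv2.INTER_CUBIC) for x in L]),alpha=1.4,beta=10))
E
```

```text
(no output)
```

View pics/c3.png

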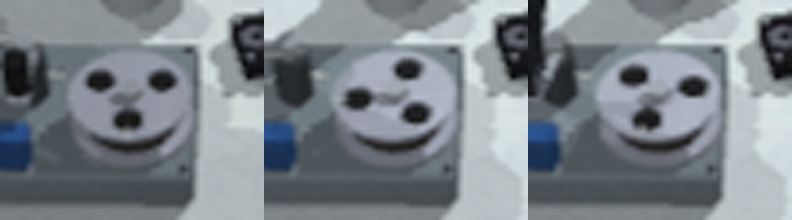

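View 5: the reel's three holes show clearly and turn with the crank. I'll measure the hole angle in code (mod 120°) and compare it with the crank angle.

```bash
cat > reel.py <<'E'
import sys
from h import *
z=np.load("scene0.npz");K,E=z['K'],z['E']
def reel(im):
    g=cv2.GaussianBlur(cv2.cvtColor(im,cv2.COLOR_BGR2GRAY),(3,3),0)
    # rectify reel top plane: 1mm... 0.5mm/px around reel centre guess
    return g
def holes(im):
    # rectified view of plane z=.076
    g=cv2.cvtColor(im,cv2.COLOR_BGR2GRAY).astype(np.float32)
    xs=np.arange(.44,.56,.001);ys=np.arange(-.22,-.08,.001)
    X,Y=np.meshgrid(xs,ys); P=np.stack([X.ravel(),Y.ravel(),np.full(X.size,.076)])
    q=K@(E[:3,:3]@P+E[:3,3:]);u=(q[0]/q[2]).reshape(X.shape).astype(np.float32);v=(q[1]/q[2]).reshape(X.shape).astype(np.float32)
    return cv2.remap(g,u,v,cv2.INTER_LINEAR),xs,ys
def ang(im,c=None):
    r,xs,ys=holes(im)
    m=(r<75).astype(np.uint8)
    n,l,s,ct=cv2.connectedComponentsWithStats(m)
    out=[]
    for i in range(1,n):
        if 80<s[i,4]<500 and abs(s[i,2]-s[i,3])<12: out.append((xs[0]+ct[i,0]*.001,ys[0]+ct[i,1]*.001,s[i,4]))
    return out
if __name__=="__main__":
    for f in sys.argv[1:]:
        h=np.array(ang(cv2.imread("pics/"+f)));c=np.array([.4815,-.1525])
        print(f);print(h.round(4))
E
python3 reel.py scene0.png s1.png s2.png s3.png
```

```text
scene0.png
[[ 5.501e-01 -1.686e-01  3.190e+02]
 [ 5.298e-01 -1.385e-01  4.980e+02]]
s1.png
[[ 4.908e-01 -2.118e-01  3.880e+02]
 [ 5.236e-01 -1.866e-01  4.260e+02]
 [ 5.530e-01 -1.672e-01  1.420e+02]
 [ 4.434e-01 -1.442e-01  1.300e+02]
 [ 5.299e-01 -1.385e-01  4.090e+02]]
s2.png
[[ 4.892e-01 -2.130e-01  2.830e+02]
 [ 5.428e-01 -1.924e-01  4.810e+02]
 [ 5.153e-01 -1.516e-01  4.270e+02]
 [ 4.434e-01 -1.442e-01  1.300e+02]]
s3.png
[[ 4.916e-01 -2.107e-01  4.540e+02]
 [ 5.186e-01 -1.819e-01  4.440e+02]
 [ 5.533e-01 -1.717e-01  2.160e+02]
 [ 4.431e-01 -1.434e-01  1.130e+02]
 [ 5.366e-01 -1.368e-01  4.380e+02]]
```

```bash
cat > reel.py <<'E'
import sys
from h import *
z=np.load("scene0.npz");K,E=z['K'],z['E']
H=np.array([onplane(K,E,p,.076)[:2] for p in[(206.6,198.2),(221.4,198.2),(213.9,207.3)]])
c=H.mean(0);r=np.hypot(*(H-c).T).mean()
def ang(im):
    g=cv2.GaussianBlur(cv2.cvtColor(im,cv2.COLOR_BGR2GRAY),(3,3),0).astype(np.float32)
    t=np.radians(np.arange(0,360,2)); s=0
    for rr in(r-.003,r,r+.003):
        q=np.array([proj(K,E,[c[0]+rr*np.cos(a),c[1]+rr*np.sin(a),.076]) for a in t],np.float32)
        s=s+cv2.remap(g,q[:,:1].copy(),q[:,1:].copy(),cv2.INTER_LINEAR)[:,0]
    F=(s*np.exp(-3j*t)).sum(); return np.degrees(np.angle(-F))/-3%120,abs(F)/s.sum()
if __name__=="__main__":
    print(c.round(4),r.round(4))
    for f in sys.argv[1:]:
        print(f,[round(float(x),2) for x in ang(cv2.imread("pics/"+f))])
E
python3 reel.py scene0.png s1.png s2.png s3.png; python3 -c "
from h import *
p=arm.get_obs()['eef_pos'][:2]-[.4986,-.2409];print(np.degrees(np.arctan2(p[1],p[0])))"
```

```text
[ 0.5423 -0.165 ] 0.0291
scene0.png [112.45, 0.31]
s1.png [113.11, 0.31]
s2.png [33.27, 0.31]
s3.png [98.01, 0.31]
-25.55172051081934
```

{"api": "send_rows", "payload": {"dr": [[0,0,0],[0,0,0],[0,0,0],[0,0,0],[0,0,0],[0,0,0],[0,0,0],[0,0,0],[0,0,0]], "xyz": [[-9.5,-14.5,0],[-14,-10.3,0],[-16.6,-5,0],[-17.3,1.1,0],[-16,7,0],[-12.5,12,0],[-7.5,15.5,0],[-2,17.3,0],[4,17,0]], "claw": [1,1,1,1,1,1,1,1,1]}}

```text
time: 9.7
eef_pos: [0.4522, -0.2223, 0.1189]
ee_rot: [0.998, -0.065, -0.0, 0.003]
force: [2.9, -7.1, -5.8]
width: 0.245
```

```bash
cat > ck.py <<'E'
from reel import *
o=arm.get_obs();p=o['eef_pos'][:2]-[.4986,-.2409];a=np.arctan2(p[1],p[0]);im,_,_=grab("scene","k.png")
print("crank",np.degrees(a).round(1),"Ftan",(o['force'][:2]@[np.sin(a),-np.cos(a)]).round(1),"F",o['force'].round(1),"reel",ang(im),"lock pred",(112.45+7.8+np.degrees(a))%120)
E
python3 ck.py
```

```text
crank 158.1 Ftan -5.5 F [ 2.9 -7.1 -5.8] reel (np.float64(37.65507982406945), np.float64(0.3066071319376962)) lock pred 38.390948158406616
```

Still locked, at about 1274°. Next half turn.

{"api": "send_rows", "payload": {"dr": [[0,0,0],[0,0,0],[0,0,0],[0,0,0],[0,0,0],[0,0,0],[0,0,0],[0,0,0],[0,0,0]], "xyz": [[9.5,14.5,0],[14,10.3,0],[16.6,5,0],[17.3,-1.1,0],[16,-7,0],[12.5,-12,0],[7.5,-15.5,0],[2,-17.3,0],[-4,-17,0]], "claw": [1,1,1,1,1,1,1,1,1]}}

```text
time: 10.65
eef_pos: [0.5454, -0.2596, 0.1188]
ee_rot: [0.998, -0.063, 0.001, -0.002]
force: [-1.0, 6.2, 2.5]
width: 0.242
```

```bash
python3 ck.py
```

```text
crank -21.8 Ftan -5.4 F [-1.   6.2  2.5] reel (np.float64(99.24545614888848), np.float64(0.3080603411780471)) lock pred 98.41414584315403
```

{"api": "send_rows", "payload": {"dr": [[0,0,0],[0,0,0],[0,0,0],[0,0,0],[0,0,0],[0,0,0],[0,0,0],[0,0,0],[0,0,0]], "xyz": [[-9.5,-14.5,0],[-14,-10.3,0],[-16.6,-5,0],[-17.3,1.1,0],[-16,7,0],[-12.5,12,0],[-7.5,15.5,0],[-2,17.3,0],[4,17,0]], "claw": [1,1,1,1,1,1,1,1,1]}}

```text
time: 11.6
eef_pos: [0.4529, -0.2205, 0.1189]
ee_rot: [0.998, -0.065, 0.0, 0.001]
force: [6.2, -3.4, -7.8]
width: 0.243
```

```bash
python3 ck.py
```

```text
crank 155.9 Ftan -0.6 F [ 6.2 -3.4 -7.8] reel (np.float64(41.32952431975668), np.float64(0.3021757445507196)) lock pred 36.19179566936003
```

The drag has dropped (-0.6 N) and the reel lags by 5°. I'll confirm with a small 80° step.

{"api": "send_rows", "payload": {"dr": [[0,0,0],[0,0,0],[0,0,0],[0,0,0]], "xyz": [[9.5,14.5,0],[14,10.3,0],[16.6,5,0],[17.3,-1.1,0]], "claw": [1,1,1,1]}}

```text
time: 12.05
eef_pos: [0.5104, -0.192, 0.1189]
ee_rot: [0.998, -0.064, -0.001, 0.001]
force: [-2.5, -6.0, -0.4]
width: 0.241
```

```bash
python3 ck.py
```

```text
crank 76.4 Ftan -1.0 F [-2.5 -6.  -0.4] reel (np.float64(41.77066798434449), np.float64(0.3048509351778864)) lock pred 76.6903605475554
```

The reel has stopped while the crank turned on 80°, so the film is off. Releasing and going over the keeper knob.

{"api": "send_rows", "payload": {"dr": [[0,0,0],[0,0,0],[0,0,0],[0,0,0],[0,0,0],[0,0,0],[0,0,0],[0,0,0],[0,0,0],[0,0,0]], "xyz": [[0,0,0],[0,0,0],[0,0,0],[0,0,30],[0,0,30],[-10,-40,0],[-10,-40,0],[-10,-40,0],[-9,-38,0],[0,0,0]], "claw": [0.5,0.3,0.3,0.3,0.3,0.3,0.4,0.4,0.4,0.4]}}

```text
time: 13.1
eef_pos: [0.4697, -0.355, 0.179]
ee_rot: [0.998, -0.067, 0.0, 0.001]
force: [0.1, 1.2, -0.2]
width: 0.601
```

```bash
python3 - <<'E'
from h import *
o=arm.get_obs();print(o['eef_pos'],o['width'],o['force'])
a,K,E=grab("scene","s4.png")
y0,x0=150,110
A=cv2.convertScaleAbs(cv2.resize(a[y0:225,x0:210],None,fx=6,fy=6,interpolation=cv2.INTER_CUBIC),alpha=1.5,beta=10)
for k in range(0,100,10): cv2.putText(A,str(x0+k),(k*6,8),0,.3,(0,0,255))
for k in range(0,75,10): cv2.putText(A,str(y0+k),(0,k*6),0,.3,(0,0,255))
cv2.imwrite("pics/c4.png",A)
print("tcp px",proj(K,E,o['eef_pos']))
E
```

```text
[ 0.46968487 -0.35497628  0.17903507] 0.6012376560557728 [ 0.09761605  1.18323545 -0.23481251]
tcp px [153.5319253  169.36095705]
```

View pics/c4.png

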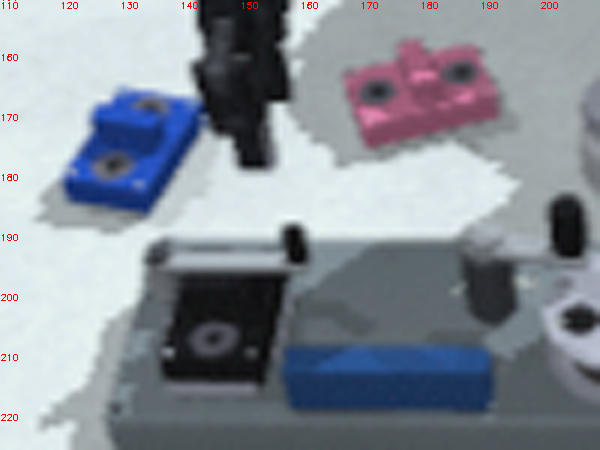

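View 6: the keeper knob is at px (159.3,190.9), its pivot at ~(135,192), and the fingertips at (152,177) are clear above it.

```bash
python3 - <<'E'
from h import *
z=np.load("scene0.npz");K,E=z['K'],z['E']
print(onplane(K,E,(159.3,190.9),.082),onplane(K,E,(159.7,193.7),.07),onplane(K,E,(159,188),.094), "pivot",onplane(K,E,(135.5,192),.072),"crankknob",onplane(K,E,(204.5,187.5),.114))
print(proj(K,E,[.4697,-.355,.162]))
E
```

```text
[ 0.47376463 -0.3498836   0.082     ] [ 0.4755067  -0.35018695  0.07      ] [ 0.47170358 -0.34923195  0.094     ] pivot [ 0.45823111 -0.43361114  0.072     ] crankknob [ 0.5102061  -0.19289538  0.114     ]
[154.31094568 173.17307756]
```

{"api": "send_rows", "payload": {"dr": [[0,0,0],[0,0,0],[0,0,0],[0,0,0],[0,0,0],[0,0,0],[0,0,0],[0,0,0],[0,0,0],[0,0,0]], "xyz": [[4,5,0],[0,0,-30],[0,0,-30],[0,0,-20],[0,0,-9],[0,0,0],[0,0,0],[0,0,0],[0,0,0],[0,0,0]], "claw": [0.4,0.4,0.4,0.4,0.4,0.6,0.8,1,1,1], "grip_force": 30}}

```text
time: 14.15
eef_pos: [0.4746, -0.3453, 0.0912]
ee_rot: [0.998, -0.065, -0.0, 0.0]
force: [-4.1, 3.3, 6.7]
width: 0.147
```

```bash
python3 - <<'E'
from h import *
o=arm.get_obs();print(o['eef_pos'],o['width'],o['force'])
a=np.radians(82.8+7*np.arange(0,13));p=82*np.c_[np.cos(a),np.sin(a)];print(np.diff(p,axis=0).round(1).tolist())
E
```

```text
[ 0.47464461 -0.34528045  0.09122978] 0.14727134753168075 [-4.1005721   3.27852159  6.74747472]
[[-10.0, 0.6], [-10.0, -0.6], [-9.9, -1.8], [-9.6, -3.0], [-9.1, -4.1], [-8.6, -5.2], [-7.9, -6.2], [-7.0, -7.1], [-6.1, -7.9], [-5.1, -8.6], [-4.0, -9.2], [-2.9, -9.6]]
```

{"api": "send_rows", "payload": {"dr": [[0,0,7],[0,0,7],[0,0,7],[0,0,7],[0,0,7],[0,0,7],[0,0,7],[0,0,7],[0,0,7],[0,0,7],[0,0,7],[0,0,7]], "xyz": [[-10,-0.5,2],[-10,-0.6,0],[-10,-2,0],[-9.5,-3,0],[-9,-4,0],[-8.5,-5,0],[-8,-6,0],[-7,-7,0],[-6,-8,0],[-5,-8.5,0],[-4,-9,0],[-3,-9.5,0]], "claw": [1,1,1,1,1,1,1,1,1,1,1,1]}}

```text
time: 15.35
eef_pos: [0.3796, -0.4059, 0.0914]
ee_rot: [0.784, 0.621, -0.003, -0.005]
force: [-15.7, 5.4, 7.9]
width: 0.147
```

{"api": "send_rows", "payload": {"dr": [[0,0,0],[0,0,0],[0,0,0],[0,0,0],[0,0,0],[0,0,0]], "xyz": [[0,0,0],[0,0,0],[0,0,0],[0,0,30],[0,0,40],[0,0,40]], "claw": [1,0.6,0.4,0.4,0.4,0.4]}}

```text
time: 15.95
eef_pos: [0.3859, -0.4087, 0.2035]
ee_rot: [0.785, 0.62, 0.0, 0.001]
force: [-0.5, -0.8, 0.7]
width: 0.599
```

```bash
python3 - <<'E'
from h import *
o=arm.get_obs();print(o['eef_pos'],o['width'],o['force'])
a,K,E=grab("scene","s5.png")
b,Kt,Et=grab("top","t5.png")
y0,x0=150,110
A=cv2.convertScaleAbs(cv2.resize(a[y0:225,x0:240],None,fx=6,fy=6,interpolation=cv2.INTER_CUBIC),alpha=1.5,beta=10)
for k in range(0,130,10): cv2.putText(A,str(x0+k),(k*6,8),0,.3,(0,0,255))
for k in range(0,75,10): cv2.putText(A,str(y0+k),(0,k*6),0,.3,(0,0,255))
cv2.imwrite("pics/c5.png",A)
E
```

```text
[ 0.38594774 -0.4087342   0.2035454 ] 0.5986148383129622 [-0.51670692 -0.78929003  0.73537238]
```

View pics/c5.png

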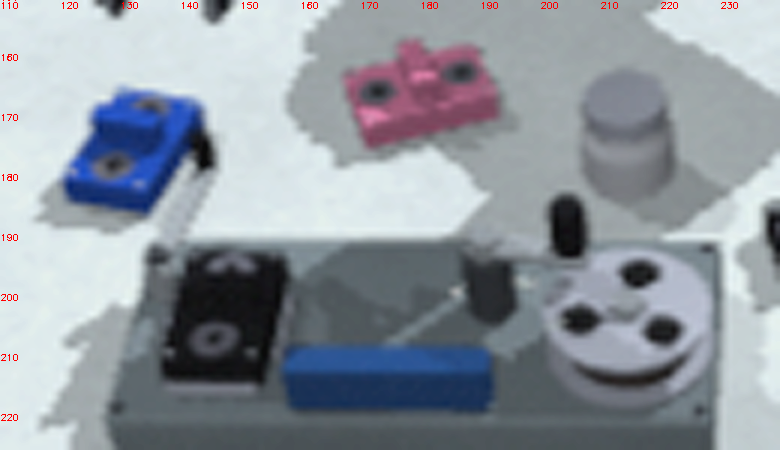

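View 7: the keeper is swung clear (knob at px (143,175)), the nest cassette is exposed with corners ~(137,213),(154,213),(158,192),(139,192), and the reel is still.

```bash
python3 - <<'E'
from h import *
z=np.load("scene0.npz");K,E=z['K'],z['E']
for p in[(137,213.0),(153.8,213.2),(158,192.5),(139.5,192.5)]: print(onplane(K,E,p,.062).round(4))
print("hubs",onplane(K,E,(145.5,207),.062).round(4),onplane(K,E,(147.8,194.2),.062).round(4))
b=cv2.imread("pics/t5.png");y0,x0=165,325
A=cv2.convertScaleAbs(cv2.resize(b[y0:240,x0:400],None,fx=6,fy=6,interpolation=cv2.INTER_CUBIC),alpha=1.5,beta=10)
for k in range(0,75,10): cv2.putText(A,str(x0+k),(k*6,8),0,.3,(0,0,255));cv2.putText(A,str(y0+k),(0,k*6),0,.3,(0,0,255))
cv2.imwrite("pics/c6.png",A)
z=np.load("top0.npz");print("pred top px",proj(z['K'],z['E'],[.4965,-.4014,.082]), proj(K,E,[.4965,-.4014,.082]))
E
```

```text
[ 0.5506 -0.4251  0.062 ]
[ 0.5588 -0.3694  0.062 ]
[ 0.4604 -0.3575  0.062 ]
[ 0.452 -0.422  0.062]
hubs [ 0.5262 -0.3981  0.062 ] [ 0.4644 -0.3927  0.062 ]
pred top px [360.15547964 202.66828412] [143.90614896 196.84662926]
```

View pics/c6.png

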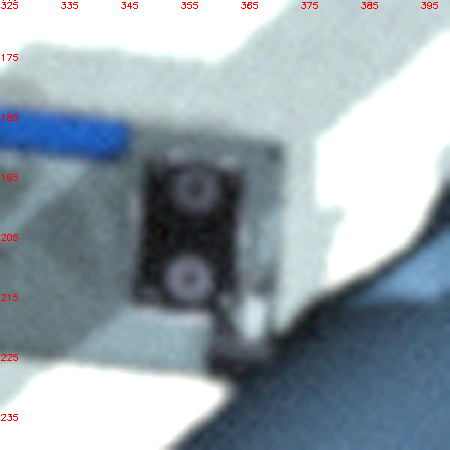

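```bash
python3 - <<'E'
from h import *
z=np.load("top0.npz");K,E=z['K'],z['E']
h=[onplane(K,E,p,.062)[:2] for p in[(357.7,196.3),(356.7,211.2)]];print(h,(h[0]+h[1])/2,np.degrees(np.arctan2(*(h[0]-h[1])[::-1])))
# check: crank axis / loose cassette hubs by top
z0=[onplane(K,E,((x)/2.96+122,(y-237)/2.96+150),.022)[:2] for x,y in[(374,462),(422,457)]];print("b hubs",z0,np.mean(z0,axis=0))
z=np.load("scene0.npz");K,E=z['K'],z['E']
z0=[onplane(K,E,((x)/2.96+122,(y)/2.96+155),.022)[:2] for x,y in[(352,101),(404,92)]];print("b hubs s",z0,np.mean(z0,axis=0))
E
```

```text
[array([ 0.52368316, -0.39876305]), array([ 0.46870112, -0.39152122])] [ 0.49619214 -0.39514213] -7.5033876861955555
b hubs [array([0.4284725 , 0.00383505]), array([ 0.43337169, -0.05622622])] [ 0.43092209 -0.02619559]
b hubs s [array([ 0.43993034, -0.06002656]), array([0.43208657, 0.007377  ])] [ 0.43600845 -0.02632478]
```

{"api": "send_rows", "payload": {"dr": [[0,0,-7],[0,0,-7],[0,0,-7],[0,0,-7],[0,0,-7],[0,0,-7],[0,0,-7],[0,0,-7],[0,0,-7],[0,0,-7],[0,0,-7],[0,0,-7]], "xyz": [[9,1,-4],[9,1,-4],[9,1,-4],[9,1,-4],[9,1,-4],[9,1,-4],[9,1,-4],[9,1,-4],[9,1,-4],[9,1,-4],[10,2,-4],[10,2,-4]], "claw": [0.4,0.4,0.4,0.4,0.4,0.4,0.4,0.4,0.4,0.4,0.4,0.4]}}

```text
time: 17.25
eef_pos: [0.4965, -0.3947, 0.1538]
ee_rot: [0.998, -0.067, 0.001, 0.0]
force: [0.3, 0.1, 0.2]
width: 0.597
```

{"api": "send_rows", "payload": {"dr": [[0,0,0],[0,0,0]], "xyz": [[0,0,0],[0,0,0]], "claw": [0.4,0.4]}}

```text
time: 17.45
eef_pos: [0.4955, -0.3946, 0.1538]
ee_rot: [0.998, -0.063, 0.0, 0.0]
force: [-0.2, 0.4, 0.2]
width: 0.599
```

{"api": "send_rows", "payload": {"dr": [[0,0,0],[0,0,0],[0,0,0],[0,0,0],[0,0,0],[0,0,0],[0,0,0],[0,0,0],[0,0,0]], "xyz": [[0,0,-30],[0,0,-25],[0,0,-10],[0,0,-4],[0,0,0],[0,0,0],[0,0,0],[0,0,0],[0,0,0]], "claw": [0.4,0.4,0.4,0.4,0.6,0.8,1,1,1], "grip_force": 60}}

```text
time: 18.35
eef_pos: [0.4961, -0.3955, 0.0866]
ee_rot: [0.998, -0.064, 0.001, 0.001]
force: [-0.0, -0.2, 6.2]
width: 0.169
```

{"api": "send_rows", "payload": {"dr": [[0,0,0],[0,0,0],[0,0,0],[0,0,0],[0,0,0],[0,0,0]], "xyz": [[0,0,8],[0,0,10],[0,0,15],[0,0,25],[0,0,30],[0,0,0]], "claw": [1,1,1,1,1,1]}}

```text
time: 18.95
eef_pos: [0.497, -0.3964, 0.1781]
ee_rot: [0.998, -0.064, 0.003, 0.003]
force: [0.2, -0.6, -0.8]
width: 0.173
```

```bash
python3 - <<'E'
from h import *
o=arm.get_obs();print(o['eef_pos'],o['width'],o['force'],o['torque'])
grab("scene","s6.png");b,_,_=grab("top","t6.png")
a=cv2.imread("pics/s6.png")
A=cv2.resize(a[130:240,105:245],None,fx=4,fy=4,interpolation=cv2.INTER_CUBIC)
cv2.imwrite("pics/c7.png",cv2.convertScaleAbs(A,alpha=1.5,beta=20))
E
```

```text
[ 0.49700094 -0.39644663  0.17807919] 0.1725804937563775 [ 0.18337908 -0.57432361 -0.83507213] [-0.02784255 -0.04708364 -0.00030341]
```

View pics/c7.png

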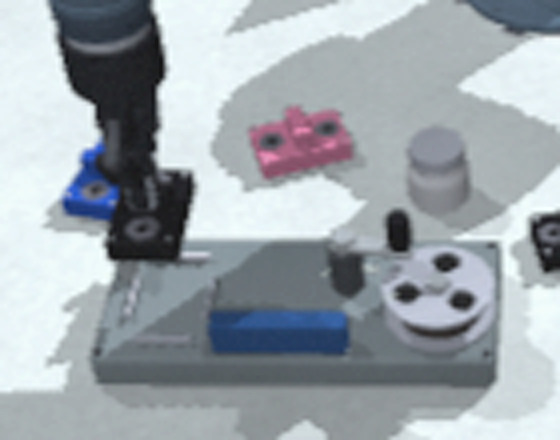

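View 8: the nest is empty and the cassette is held level. Next a close look at the case corners.

```bash
python3 - <<'E'
from h import *
a=cv2.imread("pics/s6.png");b=cv2.imread("pics/t6.png")
def cr(im,x0,x1,y0,y1,f):
    A=cv2.convertScaleAbs(cv2.resize(im[y0:y1,x0:x1],None,fx=f,fy=f,interpolation=cv2.INTER_CUBIC),alpha=2,beta=10)
    for k in range(0,x1-x0,10): cv2.putText(A,str(x0+k),(k*f,8),0,.3,(0,0,255));cv2.line(A,(k*f,8),(k*f,12),(0,0,255))
    for k in range(0,y1-y0,10): cv2.putText(A,str(y0+k),(0,k*f+4),0,.3,(0,0,255));cv2.line(A,(16,k*f),(22,k*f),(0,0,255))
    return A
B=cr(b,130,210,150,240,5);A=cr(a,295,375,160,220,5);A=np.vstack([A,np.zeros((150,400,3),np.uint8)])
cv2.imwrite("pics/c8.png",np.hstack([A,B]))
E
```

```text
(no output)
```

View pics/c8.png

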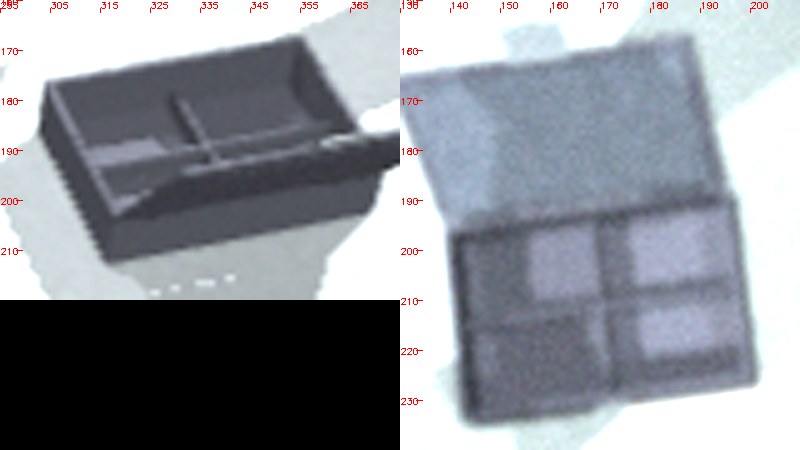

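View 9: scene rim corners ~(304.4,176.6),(355.6,167.6),(318,203.6), with the divider cross at scene ~(336,189) and top ~(171.2,211).

```bash
python3 - <<'E'
from h import *
z=np.load("scene0.npz");S=(z['K'],z['E']);z=np.load("top0.npz");T=(z['K'],z['E'])
cm=[(-.073,-.106),(-.073,.106),(.073,-.106)]
c2=[onplane(*S,p,.052)[:2] for p in[(304.4,176.6),(355.6,167.6),(318,203.6)]]
th,t,R,e=fit(cm,c2);print("scene",np.degrees(th),t,e*1e3)
print("bottom corner",onplane(*S,(316.6,212.6),0.0), "pred from fit",R@[.073,-.106]+t)
print("cross scene",onplane(*S,(336,189),.027),"top",onplane(*T,(171.2,211),.027))
c1=[onplane(*T,p,.052)[:2] for p in[(141,196.4),(197,190)]];print("top hinge edge mid",np.mean(c1,axis=0),np.linalg.norm(c1[0]-c1[1]),np.degrees(np.arctan2(*(c1[0]-c1[1])[::-1]))-90)
c1=[onplane(*T,p,.0)[:2] for p in[(143.6,234.8),(201,226.4)]];print("top front base",np.mean(c1,axis=0),np.linalg.norm(c1[0]-c1[1]),np.degrees(np.arctan2(*(c1[0]-c1[1])[::-1]))-90)
for n,C in(("scene",S),("top",T)):
  for c,yaw in(((.489,.287),6.5),((.4951,.2872),6.2)):
    a=np.radians(yaw);R=np.array([[np.cos(a),-np.sin(a)],[np.sin(a),np.cos(a)]])
    print(n,c,[proj(*C,[*(R@m+c),z]).round(1).tolist() for m,z in(((-.073,-.106),.052),((-.073,.106),.052),((.073,-.106),.052),((.073,.106),.052),((0,0),.027),((-.073,-.106),0),((-.073,.106),0))])
E
```

```text
scene 6.646782476985337 [0.493611   0.29330702] [1.41427801 1.01239162 0.76711444]
bottom corner [0.57305651 0.19875149 0.        ] pred from fit [0.57838965 0.19646911]
cross scene [0.48972203 0.29127332 0.027     ] top [0.49022528 0.28802721 0.027     ]
top hinge edge mid [0.55258262 0.29214049] 0.2057623261256771 5.408133894092742
top front base [0.42049352 0.28769285] 0.21488490593630644 7.0863753250654185
scene (0.489, 0.287) [[302.1, 175.8], [354.0, 167.0], [316.0, 202.9], [370.9, 192.8], [334.8, 189.0], [300.9, 185.8], [351.6, 176.9]]
scene (0.4951, 0.2872) [[302.6, 176.7], [354.7, 168.1], [316.3, 204.1], [371.5, 194.1], [335.3, 190.1], [301.3, 186.7], [352.3, 178.0]]
top (0.489, 0.287) [[201.4, 226.1], [142.9, 234.0], [196.9, 187.0], [139.4, 194.7], [171.5, 211.3], [203.1, 227.8], [146.3, 235.5]]
top (0.4951, 0.2872) [[201.3, 224.6], [142.8, 232.2], [197.0, 185.5], [139.5, 192.9], [171.4, 209.7], [202.9, 226.3], [146.2, 233.7]]
```

{"api": "send_rows", "payload": {"dr": [[0,0,0],[0,0,8],[0,0,8],[0,0,8],[0,0,8],[0,0,8],[0,0,8],[0,0,8],[0,0,8],[0,0,8],[0,0,8],[0,0,8]], "xyz": [[0,0,30],[-2,28,0],[-2,28,0],[-2,28,0],[-2,28,0],[-2,28,0],[-2,28,0],[-2,28,0],[-2,28,0],[-2,28,0],[-2,28,0],[-2,28,0]], "claw": [1,1,1,1,1,1,1,1,1,1,1,1], "grip_force": 80}}

```text
time: 20.25
eef_pos: [0.4716, -0.0851, 0.2012]
ee_rot: [0.761, 0.649, -0.001, -0.001]
force: [0.9, 0.8, -1.3]
width: 0.159
```

{"api": "send_rows", "payload": {"dr": [[0,0,8],[0,0,8],[0,0,0],[0,0,0],[0,0,0],[0,0,0],[0,0,0],[0,0,0],[0,0,0],[0,0,0],[0,0,0],[0,0,0]], "xyz": [[-1,28,0],[-1,28,0],[-1,28,0],[-1,28,0],[-1,28,0],[-1,28,0],[-1,28,0],[-1,28,0],[-1,28,0],[-2,28,0],[-2,28,-20],[-2,15,-20]], "claw": [1,1,1,1,1,1,1,1,1,1,1,1]}}

```text
time: 21.45
eef_pos: [0.4575, 0.2381, 0.1614]
ee_rot: [0.665, 0.747, -0.0, -0.0]
force: [-0.2, 0.5, -1.2]
width: 0.159
```

{"api": "send_rows", "payload": {"dr": [[0,0,0],[0,0,0]], "xyz": [[0,0,0],[0,0,0]], "claw": [1,1]}}

```text
time: 21.65
eef_pos: [0.4567, 0.2358, 0.1615]
ee_rot: [0.665, 0.747, -0.002, -0.001]
force: [0.3, 0.3, -0.7]
width: 0.155
```

```bash
python3 - <<'E'
from h import *
o=arm.get_obs();print(o['eef_pos'],o['width'],o['force'],o['joints'].round(2)); q=o['ee_rot'];print(q,np.degrees(2*np.arctan2(q[1],q[0])))
E
```

```text
[0.45672302 0.23580152 0.1615135 ] 0.15506328694227112 [ 0.30323066  0.29938725 -0.66556305] [ 0.35  0.3  -0.26  1.02 -0.    0.24]
[ 6.64892134e-01  7.46936830e-01 -1.83756502e-03 -6.67404022e-04] 96.65170357989162
```

{"api": "send_rows", "payload": {"dr": [[0,0,0],[0,0,0],[0,0,0],[0,0,0],[0,0,0]], "xyz": [[5,-1,-20],[0,0,-20],[0,0,-18],[0,0,0],[0,0,0]], "claw": [1,1,1,1,1]}}

```text
time: 22.15
eef_pos: [0.4634, 0.2347, 0.1055]
ee_rot: [0.666, 0.746, -0.0, 0.0]
force: [-0.0, -0.2, -0.3]
width: 0.157
```

```bash
python3 - <<'E'
from h import *
o=arm.get_obs();print(o['eef_pos'],o['width'],o['force'])
a,_,_=grab("scene","s7.png");b,_,_=grab("top","t7.png")
def cr(im,x0,x1,y0,y1,f): return cv2.convertScaleAbs(cv2.resize(im[y0:y1,x0:x1],None,fx=f,fy=f,interpolation=cv2.INTER_CUBIC),alpha=2,beta=10)
cv2.imwrite("pics/c9.png",np.hstack([cr(a,290,370,135,225,5),cr(b,130,210,150,240,5)]))
E
```

```text
[0.46344932 0.23466953 0.10547933] 0.15654360620100033 [-0.02206579 -0.16147544 -0.34324035]
```

View pics/c9.png

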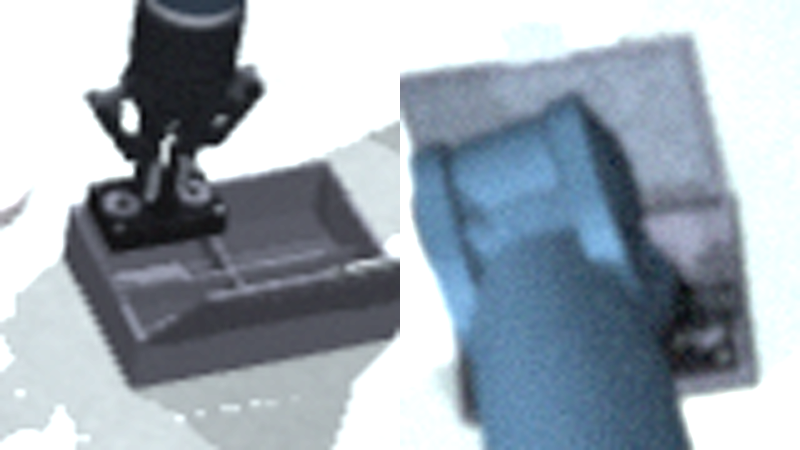

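View 10: the cassette hovers over the near (-x,-y) place at scene crop (160,215), aligned with the walls. Lowering in stages.

{"api": "send_rows", "payload": {"dr": [[0,0,0],[0,0,0],[0,0,0],[0,0,0]], "xyz": [[-1,0,-14],[0,0,-8],[0,0,0],[0,0,0]], "claw": [1,1,1,1]}}

```text
time: 22.65
eef_pos: [0.4623, 0.2355, 0.0832]
ee_rot: [0.665, 0.747, 0.0, 0.0]
force: [1.2, 0.7, -0.6]
width: 0.161
```

{"api": "send_rows", "payload": {"dr": [[0,0,0],[0,0,0],[0,0,0],[0,0,0]], "xyz": [[0,0,-6],[0,0,-6],[0,0,-4],[0,0,0]], "claw": [1,1,1,1]}}

```text
time: 23.05
eef_pos: [0.4615, 0.2352, 0.066]
ee_rot: [0.665, 0.747, -0.001, -0.0]
force: [0.6, 0.5, -0.7]
width: 0.159
```

{"api": "send_rows", "payload": {"dr": [[0,0,0],[0,0,0],[0,0,0],[0,0,0],[0,0,0]], "xyz": [[0,0,-5],[0,0,-5],[0,0,-3],[0,0,-1],[0,0,0]], "claw": [1,1,1,1,1]}}

```text
time: 23.55
eef_pos: [0.462, 0.2354, 0.0526]
ee_rot: [0.665, 0.747, -0.0, -0.0]
force: [-0.3, 1.1, -0.7]
width: 0.162
```

{"api": "send_rows", "payload": {"dr": [[0,0,0],[0,0,0],[0,0,0],[0,0,0],[0,0,0],[0,0,0],[0,0,0],[0,0,0],[0,0,0]], "xyz": [[0,0,-2],[0,0,0],[0,0,0],[0,0,0],[0,0,0],[0,0,15],[0,0,30],[0,0,40],[0,0,40]], "claw": [1,1,0.8,0.65,0.65,0.65,0.65,0.65,0.6]}}

```text
time: 24.45
eef_pos: [0.4616, 0.2352, 0.1767]
ee_rot: [0.665, 0.747, -0.001, -0.0]
force: [1.0, -0.0, -0.5]
width: 0.4
```

{"api": "send_rows", "payload": {"dr": [[0,0,0],[0,0,0],[0,0,0],[0,0,0],[0,0,0],[0,0,0]], "xyz": [[0,-45,0],[0,-45,0],[0,-45,0],[0,-45,0],[0,-30,0],[0,0,0]], "claw": [0.4,0.4,0.4,0.4,0.4,0.4]}}

```text
time: 25.05
eef_pos: [0.4623, 0.0223, 0.1759]
ee_rot: [0.667, 0.745, -0.0, 0.0]
force: [0.3, 0.3, 0.2]
width: 0.599
```

```bash
python3 - <<'E'
from h import *
o=arm.get_obs();print(o['eef_pos'],o['width'],o['force'])
a,_,_=grab("scene","s8.png");b,_,_=grab("top","t8.png")
def cr(im,x0,x1,y0,y1,f):
    A=cv2.convertScaleAbs(cv2.resize(im[y0:y1,x0:x1],None,fx=f,fy=f,interpolation=cv2.INTER_CUBIC),alpha=1.7,beta=10)
    for k in range(0,x1-x0,10): cv2.putText(A,str(x0+k),(k*f,8),0,.3,(0,0,255));cv2.line(A,(k*f,8),(k*f,12),(0,0,255))
    for k in range(0,y1-y0,10): cv2.putText(A,str(y0+k),(0,k*f+4),0,.3,(0,0,255))
    return A
cv2.imwrite("pics/c10.png",cr(a,230,380,140,220,5))
E
```

```text
[0.46231467 0.02232116 0.17590577] 0.5990050761248761 [0.25433986 0.32263349 0.20984835]
```

View pics/c10.png

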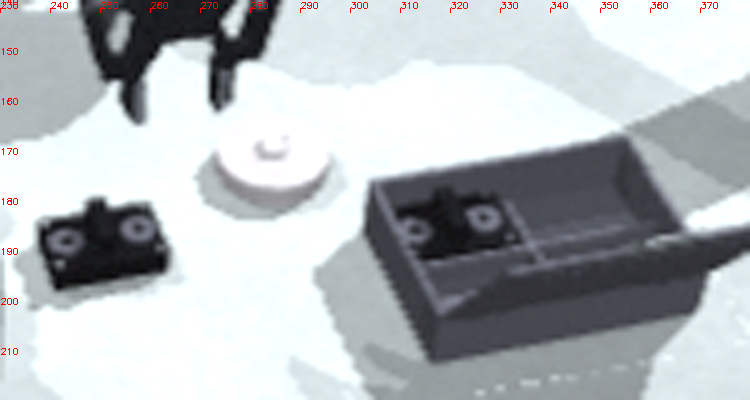

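View 11: cassette a lies flat in its place (hubs at px (313,186),(327,184)); cassette b's hubs are at (243.2,188) and (257.8,185.8).

```bash
python3 - <<'E'
from h import *
z=np.load("scene0.npz");S=(z['K'],z['E'])
h=[onplane(*S,p,.022)[:2] for p in[(243.2,188),(257.8,185.8)]];print(h,np.mean(h,axis=0),np.linalg.norm(h[0]-h[1]),np.degrees(np.arctan2(*(h[1]-h[0])[::-1])))
h=[onplane(*S,p,.027)[:2] for p in[(313,186),(327,183.8)]];print("a placed",np.mean(h,axis=0),np.linalg.norm(h[0]-h[1]),np.degrees(np.arctan2(*(h[1]-h[0])[::-1])))
b=cv2.imread("pics/t8.png");z=np.load("top0.npz");T=(z['K'],z['E'])
print("top px", proj(*T,[.436,-.026,.022]))
E
```

```text
[array([ 0.43504965, -0.05085842]), array([0.43024616, 0.00504391])] [ 0.4326479  -0.02290726] 0.056108324780463154 94.91115724574662
a placed [0.46042832 0.23751708] 0.055850554850121505 95.10491530381628
top px [256.37952314 223.80395385]
```

{"api": "send_rows", "payload": {"dr": [[0,0,0],[0,0,0],[0,0,0],[0,0,0],[0,0,0],[0,0,0],[0,0,0],[0,0,0],[0,0,0],[0,0,0],[0,0,0],[0,0,0]], "xyz": [[-14,-24,0],[-14,-23,-20],[0,0,-35],[0,0,-35],[0,0,-25],[0,0,-10],[0,0,-4],[0,0,0],[0,0,0],[0,0,0],[0,0,0],[0,0,0]], "claw": [0.4,0.4,0.4,0.4,0.4,0.4,0.4,0.6,0.8,1,1,1], "grip_force": 60}}

```text
time: 26.35
eef_pos: [0.4357, -0.0219, 0.0483]
ee_rot: [0.665, 0.747, 0.001, 0.001]
force: [-0.4, -0.6, 6.9]
width: 0.166
```

```bash
python3 - <<'E'
from h import *
o=arm.get_obs();print(o['eef_pos'],o['width'],o['force'],o['torque'],o['ee_rot'])
E
```

```text
[ 0.43568662 -0.0218658   0.04830103] 0.166224995438138 [-0.44442784 -0.62300559  6.86691989] [0.02592697 0.13811813 0.035491  ] [0.66518578 0.74667623 0.00086708 0.00131449]
```

{"api": "send_rows", "payload": {"dr": [[0,0,0],[0,0,0],[0,0,0],[0,0,0],[0,0,0]], "xyz": [[0,0,10],[0,0,30],[0,0,45],[0,0,45],[0,0,10]], "claw": [1,1,1,1,1], "grip_force": 80}}

```text
time: 26.85
eef_pos: [0.4372, -0.0221, 0.1925]
ee_rot: [0.665, 0.747, 0.002, 0.004]
force: [0.5, 0.1, -1.2]
width: 0.155
```

{"api": "send_rows", "payload": {"dr": [[0,0,0],[0,0,0],[0,0,0],[0,0,0],[0,0,0],[0,0,0],[0,0,0],[0,0,0],[0,0,0],[0,0,0],[0,0,0],[0,0,0]], "xyz": [[1,30,0],[1,30,0],[1,30,0],[1,30,0],[1,30,0],[1,30,0],[1,30,0],[1,30,0],[1,30,0],[2,30,0],[2,30,0],[2,29,0]], "claw": [1,1,1,1,1,1,1,1,1,1,1,1]}}

```text
time: 28.05
eef_pos: [0.4486, 0.3385, 0.1864]
ee_rot: [0.665, 0.747, -0.001, -0.0]
force: [0.9, -0.8, -1.1]
width: 0.154
```

{"api": "send_rows", "payload": {"dr": [[0,0,0],[0,0,0],[0,0,0],[0,0,0],[0,0,0],[0,0,0]], "xyz": [[0,0,-20],[0,0,-20],[0,0,-20],[0,0,-17],[0,0,0],[0,0,0]], "claw": [1,1,1,1,1,1]}}

```text
time: 28.65
eef_pos: [0.4487, 0.3371, 0.1097]
ee_rot: [0.665, 0.747, -0.001, -0.0]
force: [0.3, -0.4, -1.1]
width: 0.156
```

```bash
python3 - <<'E'
from h import *
o=arm.get_obs();print(o['eef_pos'],o['width'],o['force'],o['ee_rot'])
a,_,_=grab("scene","s9.png")
def cr(im,x0,x1,y0,y1,f):
    A=cv2.convertScaleAbs(cv2.resize(im[y0:y1,x0:x1],None,fx=f,fy=f,interpolation=cv2.INTER_CUBIC),alpha=1.7,beta=10)
    for k in range(0,x1-x0,10): cv2.putText(A,str(x0+k),(k*f,8),0,.3,(0,0,255));cv2.line(A,(k*f,8),(k*f,12),(0,0,255))
    for k in range(0,y1-y0,10): cv2.putText(A,str(y0+k),(0,k*f+4),0,.3,(0,0,255))
    return A
cv2.imwrite("pics/c11.png",cr(a,290,390,140,220,6))
E
```

```text
[0.44866959 0.33709993 0.10968072] 0.1562928517144137 [ 0.34922864 -0.35840338 -1.12117425] [ 6.65199510e-01  7.46665307e-01 -6.65740684e-04 -2.95557339e-04]
```

View pics/c11.png

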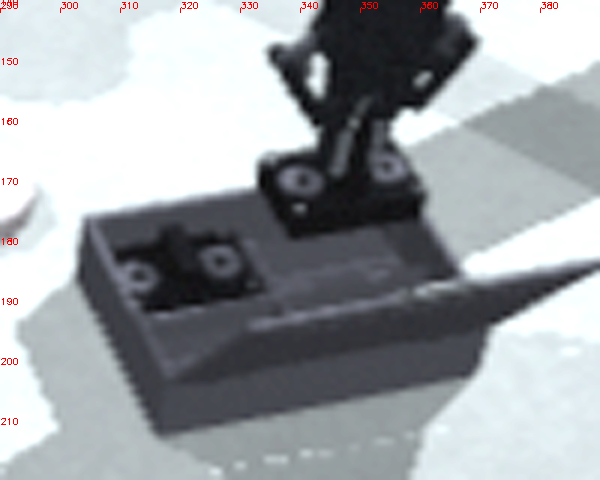

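View 12: cassette b held over the second place (hubs at (340.5,170),(354.7,167.5)); a still flat in its own place.

```bash
python3 - <<'E'
from h import *
z=np.load("scene0.npz");S=(z['K'],z['E'])
for zz in(.084,.085):
  h=[onplane(*S,p,zz)[:2] for p in[(340.5,170),(354.7,167.5)]];print(np.mean(h,axis=0),np.degrees(np.arctan2(*(h[1]-h[0])[::-1])))
h=[onplane(*S,p,.027)[:2] for p in[(313.2,185.8),(327,183.3)]];print("a",np.mean(h,axis=0),np.degrees(np.arctan2(*(h[1]-h[0])[::-1])))
E
```

```text
[0.44595079 0.33989675] 96.9312015575289
[0.44702932 0.33938115] 96.93120155752912
a [0.45860641 0.23839168] 96.88452235786491
```

{"api": "send_rows", "payload": {"dr": [[0,0,0],[0,0,0],[0,0,0],[0,0,0],[0,0,0],[0,0,0],[0,0,0]], "xyz": [[0.5,0.5,-12],[0,0,-10],[0,0,-8],[0,0,-6],[0,0,-5],[0,0,0],[0,0,0]], "claw": [1,1,1,1,1,1,1]}}

```text
time: 29.4
eef_pos: [0.4497, 0.3379, 0.0688]
ee_rot: [0.665, 0.747, 0.0, -0.0]
force: [-0.1, 0.6, -1.4]
width: 0.159
```

{"api": "send_rows", "payload": {"dr": [[0,0,0],[0,0,0],[0,0,0],[0,0,0],[0,0,0]], "xyz": [[0,0,-6],[0,0,-4],[0,0,-3],[0,0,-2],[0,0,0]], "claw": [1,1,1,1,1]}}

```text
time: 29.9
eef_pos: [0.4496, 0.3379, 0.0537]
ee_rot: [0.665, 0.747, -0.0, -0.0]
force: [-0.3, 0.1, -1.3]
width: 0.159
```

{"api": "send_rows", "payload": {"dr": [[0,0,0],[0,0,0],[0,0,0],[0,0,0],[0,0,0],[0,0,0],[0,0,0],[0,0,0],[0,0,0],[0,0,0],[0,0,0],[0,0,0]], "xyz": [[0,0,-2],[0,0,0],[0,0,0],[0,0,0],[0,0,0],[0,0,15],[0,0,40],[0,0,50],[0,0,50],[0,-35,40],[0,-35,0],[0,-30,0]], "claw": [1,1,0.8,0.65,0.65,0.65,0.65,0.65,0.65,1,1,1]}}

```text
time: 31.1
eef_pos: [0.4508, 0.2393, 0.2463]
ee_rot: [0.665, 0.747, 0.002, 0.001]
force: [0.6, -0.5, -0.4]
width: 0.004
```

{"api": "send_rows", "payload": {"dr": [[0,0,0],[0,0,0],[0,0,0],[0,0,0],[0,0,0],[0,0,0],[0,0,0]], "xyz": [[40,0,0],[40,0,0],[40,0,0],[40,0,0],[40,0,0],[17,0,0],[0,0,0]], "claw": [1,1,1,1,1,1,1]}}

```text
time: 31.8
eef_pos: [0.6686, 0.2393, 0.2423]
ee_rot: [0.666, 0.746, -0.0, -0.0]
force: [-0.5, 0.1, -0.5]
width: -0.003
```

```bash
python3 - <<'E'
from h import *
o=arm.get_obs();print(o['eef_pos'],o['width'],o['force'],o['ee_rot'],o['joints'].round(2))
a,_,_=grab("scene","s10.png")
def cr(im,x0,x1,y0,y1,f):
    A=cv2.convertScaleAbs(cv2.resize(im[y0:y1,x0:x1],None,fx=f,fy=f,interpolation=cv2.INTER_CUBIC),alpha=1.7,beta=10)
    for k in range(0,x1-x0,10): cv2.putText(A,str(x0+k),(k*f,8),0,.3,(0,0,255));cv2.line(A,(k*f,8),(k*f,12),(0,0,255))
    for k in range(0,y1-y0,10): cv2.putText(A,str(y0+k),(0,k*f+4),0,.3,(0,0,255))
    return A
cv2.imwrite("pics/c12.png",cr(a,290,410,110,220,5))
S=np.load("scene0.npz");t=o['eef_pos'].copy();t[2]-=.025;print(proj(S['K'],S['E'],t))
E
```

```text
[0.66864981 0.23933936 0.24226451] -0.0033649731287577816 [-0.452371    0.0661265  -0.52887439] [ 6.65743426e-01  7.46180538e-01 -4.84760002e-04 -2.47958461e-04] [ 0.25  0.7   0.59  1.47 -0.    0.14]
[345.40765657 186.36470529]
```

View pics/c12.png

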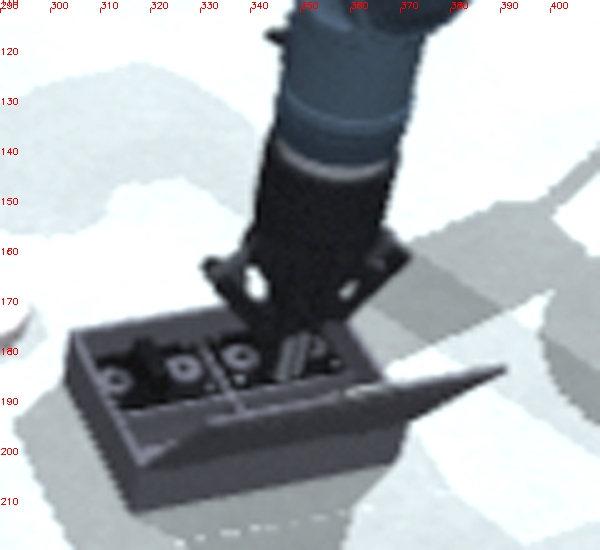

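View 13: both cassettes lie flat in their places. The fingertips are at ~(348,185), above and behind the lid edge, which runs from ~(333,193) to (391,184). I'll check the lid edge numerically.

```bash
python3 - <<'E'
from h import *
z=np.load("scene0.npz");S=(z['K'],z['E']);z=np.load("top0.npz");T=(z['K'],z['E'])
a=np.radians(6.6);R=np.array([[np.cos(a),-np.sin(a)],[np.sin(a),np.cos(a)]]);c=np.array([.491,.290])
for th in(1.9,2.1,2.25):
  for y in(-.106,.106):
    p=R@[.073-.146*np.cos(th),y]+c;z=.052+.146*np.sin(th)
    print(th,y,p.round(3),proj(*S,[*p,z]).round(1),proj(*T,[*p,z]).round(1))
E
```

```text
1.9 -0.106 [0.623 0.199] [327.4 183.7] [189.3 164.6]
1.9 0.106 [0.598 0.409] [387.2 173.1] [127.  172.9]
2.1 -0.106 [0.649 0.202] [330.1 192.1] [189.  158.1]
2.1 0.106 [0.625 0.412] [390.1 181.1] [127.3 166.3]
2.25 -0.106 [0.667 0.204] [331.7 198.7] [188.9 154.1]
2.25 0.106 [0.642 0.414] [391.8 187.5] [127.9 162.2]
```

{"api": "send_rows", "payload": {"dr": [[0,0,0],[0,0,0],[0,0,0],[0,0,0],[0,0,0]], "xyz": [[0,0,-15],[0,0,-15],[0,0,-12],[0,0,-8],[0,0,0]], "claw": [1,1,1,1,1]}}

```text
time: 32.35
eef_pos: [0.665, 0.24, 0.1935]
ee_rot: [0.665, 0.747, -0.001, -0.001]
force: [-0.1, -0.5, 0.5]
width: 0.002
```

{"api": "send_rows", "payload": {"dr": [[0,0,0],[0,0,0],[0,0,0],[0,0,0]], "xyz": [[-10,-1,0],[-10,-1,0],[-10,-1,0],[0,0,0]], "claw": [1,1,1,1]}}

```text
time: 32.75
eef_pos: [0.6357, 0.2372, 0.1959]
ee_rot: [0.665, 0.747, 0.0, 0.0]
force: [-0.7, -0.3, 0.3]
width: -0.002
```

{"api": "send_rows", "payload": {"dr": [[0,0,0],[0,0,0]], "xyz": [[-15,-1.5,-3],[-15,-1.5,-3]], "claw": [1,1]}}

```text
time: 32.95
eef_pos: [0.6072, 0.2341, 0.1892]
ee_rot: [0.665, 0.747, 0.001, 0.0]
force: [0.3, 0.7, 0.2]
width: -0.001
```

```bash
python3 - <<'E'
from h import *
a,_,_=grab("scene","s11.png");p=cv2.imread("pics/s10.png")
d=(cv2.absdiff(a,p).max(2)>25).astype(np.uint8);d=cv2.morphologyEx(d,cv2.MORPH_OPEN,np.ones((2,2)))
sub=d[:,365:420];ys,xs=np.nonzero(sub);print(len(xs), (xs.min()+365,xs.max()+365,ys.min(),ys.max()) if len(xs) else None)
# lid dark: rightmost dark pixel rows 150-200 beyond 380
g=cv2.cvtColor(a,cv2.COLOR_BGR2GRAY)
for im in(p,a):
    g=cv2.cvtColor(im,cv2.COLOR_BGR2GRAY);m=g[140:205,375:400]<80;ys,xs=np.nonzero(m);print(xs.max()+375,ys[xs==xs.max()]+140,ys.min()+140)
E
```

```text
2285 (np.int64(365), np.int64(408), np.int64(14), np.int64(170))
390 [183 184] 183
390 [183 184] 183
```

The lid has not moved: the closed fingertips reach only ~17 mm ahead, so they passed over the edge. Going back and coming down lower.

{"api": "send_rows", "payload": {"dr": [[0,0,0],[0,0,0],[0,0,0],[0,0,0],[0,0,0],[0,0,0],[0,0,0],[0,0,0],[0,0,0]], "xyz": [[0,0,25],[20,2,0],[20,2,0],[22,1.5,0],[0,0,-12],[0,0,-12],[0,0,-12],[0,0,-7],[0,0,0]], "claw": [1,1,1,1,1,1,1,1,1]}}

```text
time: 33.9
eef_pos: [0.6674, 0.2393, 0.1688]
ee_rot: [0.665, 0.747, -0.001, -0.001]
force: [-0.2, -0.3, 0.9]
width: 0.003
```

{"api": "send_rows", "payload": {"dr": [[0,0,0],[0,0,0],[0,0,0]], "xyz": [[-10,-1,0],[-10,-1,0],[-10,-1,0]], "claw": [1,1,1]}}

```text
time: 34.2
eef_pos: [0.6403, 0.2368, 0.1726]
ee_rot: [0.665, 0.747, 0.002, 0.002]
force: [2.5, -0.5, 1.9]
width: -0.0
```

{"api": "send_rows", "payload": {"dr": [[0,0,0],[0,0,0],[0,0,0],[0,0,0],[0,0,0],[0,0,0],[0,0,0],[0,0,0],[0,0,0],[0,0,0],[0,0,0]], "xyz": [[-10.5,-1,0],[-10.5,-1,0],[-10.5,-1,0],[-10.5,-1,0],[-10.5,-1,0],[-9,-1,0],[-9,-1,-1],[-9,-1,-1],[-8,-1,-3],[-8,-1,-3],[-9,-1,-3]], "claw": [1,1,1,1,1,1,1,1,1,1,1]}}

```text
time: 35.3
eef_pos: [0.5335, 0.2254, 0.1589]
ee_rot: [0.665, 0.747, -0.0, -0.0]
force: [1.2, -0.5, 0.8]
width: -0.0
```

```bash
python3 - <<'E'
from h import *
o=arm.get_obs();print(o['eef_pos'],o['force'])
a,_,_=grab("scene","s12.png")
cv2.imwrite("pics/c13.png",cv2.convertScaleAbs(cv2.resize(a[110:220,290:410],None,fx=5,fy=5),alpha=1.7,beta=10))
g=cv2.cvtColor(a,cv2.COLOR_BGR2GRAY);m=g[140:205,365:400]<80;ys,xs=np.nonzero(m);print(xs.max()+365,ys[xs==xs.max()]+140)
E
```

```text
[0.53347577 0.22543215 0.15894688] [ 1.2433894  -0.46607772  0.82167422]
372 [189 190 191]
```

View pics/c13.png

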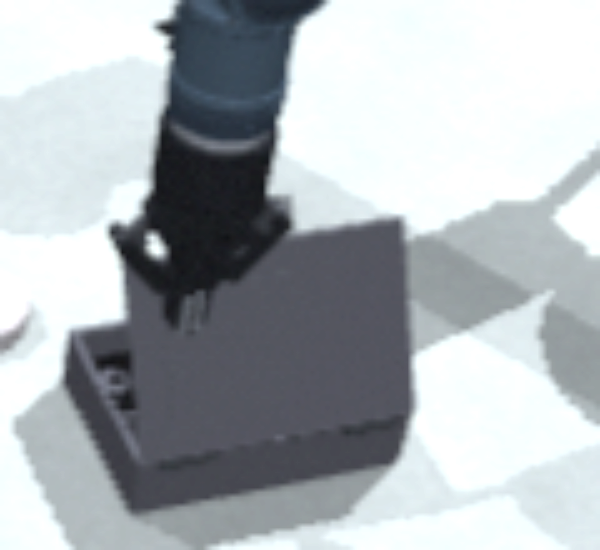

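View 14: the lid is coming over (~60°), with the fingers on its outer face. Continuing the arc.

{"api": "send_rows", "payload": {"dr": [[0,0,0],[0,0,0],[0,0,0],[0,0,0],[0,0,0],[0,0,0],[0,0,0],[0,0,0],[0,0,0],[0,0,0],[0,0,0]], "xyz": [[-8,-1,-5],[-8,-1,-5],[-7,-1,-5],[-6,-1,-7],[-6,-1,-7],[-5,-1,-7],[-4,0,-8],[-4,0,-8],[-4,0,-8],[-2,0,-9],[-2,0,-8]], "claw": [1,1,1,1,1,1,1,1,1,1,1]}}

```text
time: 36.45
eef_pos: [0.4779, 0.2195, 0.0816]
ee_rot: [0.665, 0.747, -0.0, -0.0]
force: [0.2, -0.3, 0.8]
width: 0.001
```

{"api": "send_rows", "payload": {"dr": [[0,0,0],[0,0,0],[0,0,0],[0,0,0]], "xyz": [[-1,0,-5],[0,0,-3],[0,0,-2],[0,0,0]], "claw": [1,1,1,1]}}

```text
time: 36.85
eef_pos: [0.4766, 0.2194, 0.0752]
ee_rot: [0.665, 0.747, -0.0, -0.0]
force: [-10.6, -3.7, 24.6]
width: -0.004
```

{"api": "send_rows", "payload": {"dr": [[0,0,0],[0,0,0],[0,0,0],[0,0,0],[0,0,0],[0,0,0],[0,0,0],[0,0,0]], "xyz": [[0,0,10],[0,0,30],[0,0,40],[-10,-40,0],[-10,-40,0],[-10,-40,0],[-10,-20,0],[0,0,0]], "claw": [1,1,1,1,1,1,1,1]}}

```text
time: 37.65
eef_pos: [0.4361, 0.0775, 0.1525]
ee_rot: [0.667, 0.745, -0.0, -0.0]
force: [-0.1, 0.0, -0.4]
width: -0.004
```

```bash
python3 - <<'E'
from h import *
o=arm.get_obs();print(o['eef_pos'],o['force'])
a,_,_=grab("scene","s13.png");b,_,_=grab("top","t13.png")
def cr(im,x0,x1,y0,y1,f):
    A=cv2.convertScaleAbs(cv2.resize(im[y0:y1,x0:x1],None,fx=f,fy=f,interpolation=cv2.INTER_CUBIC),alpha=1.7,beta=10)
    for k in range(0,x1-x0,10): cv2.putText(A,str(x0+k),(k*f,8),0,.3,(0,0,255));cv2.line(A,(k*f,8),(k*f,12),(0,0,255))
    for k in range(0,y1-y0,10): cv2.putText(A,str(y0+k),(0,k*f+4),0,.3,(0,0,255))
    return A
cv2.imwrite("pics/c14.png",np.hstack([cr(a,295,375,145,225,5),cr(b,130,210,175,255,5)]))
E
```

```text
[0.43609821 0.07749819 0.15245042] [-0.07713365  0.00654567 -0.43151852]
```

View pics/c14.png

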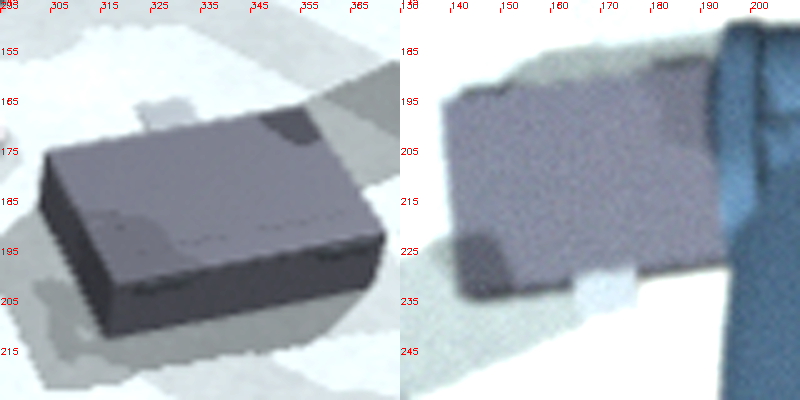

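View 15: the lid is shut flush. The clasp sticks out at the front middle (top ~(171,233.6), scene ~(328.6,167.4)).

```bash
python3 - <<'E'
from h import *
z=np.load("scene0.npz");S=(z['K'],z['E']);z=np.load("top0.npz");T=(z['K'],z['E'])
print("top clasp c",onplane(*T,(171,233.6),.055),"end",onplane(*T,(171.2,238.6),.055),"front edge",onplane(*T,(170.6,229.6),.055))
print("scene end",onplane(*S,(327.6,164.8),.055),"base",onplane(*S,(329.8,171),.055))
E
```

```text
top clasp c [0.40340889 0.28255669 0.055     ] end [0.38537462 0.28160784 0.055     ] front edge [0.4179105  0.28418302 0.055     ]
scene end [0.38252701 0.28450235 0.055     ] base [0.41864937 0.28317442 0.055     ]
```

{"api": "send_rows", "payload": {"dr": [[0,0,0],[0,0,0],[0,0,0],[0,0,0],[0,0,0],[0,0,0],[0,0,0],[0,0,0],[0,0,0]], "xyz": [[-10,45,0],[-10,45,0],[-10,45,0],[-11,45,0],[0,23,0],[0,0,-30],[0,0,-30],[0,0,-10],[0,0,0]], "claw": [1,1,1,1,1,1,1,1,1]}}

```text
time: 38.65
eef_pos: [0.3948, 0.2827, 0.081]
ee_rot: [0.665, 0.747, -0.002, -0.001]
force: [0.1, -0.0, -0.0]
width: 0.002
```

{"api": "send_rows", "payload": {"dr": [[0,0,0],[0,0,0],[0,0,0],[0,0,0],[0,0,0],[0,0,0]], "xyz": [[0,0,-7],[0,0,-7],[0,0,-7],[0,0,-7],[0,0,-7],[0,0,0]], "claw": [1,1,1,1,1,1]}}

```text
time: 39.25
eef_pos: [0.3953, 0.2818, 0.0462]
ee_rot: [0.665, 0.747, -0.001, -0.0]
force: [0.2, 0.5, -0.2]
width: 0.001
```

{"api": "send_rows", "payload": {"dr": [[0,0,0],[0,0,0],[0,0,0],[0,0,0]], "xyz": [[3,0,0],[3,0,0],[3,0,0],[0,0,0]], "claw": [1,1,1,1]}}

```text
time: 39.65
eef_pos: [0.4032, 0.2823, 0.0471]
ee_rot: [0.665, 0.747, -0.001, -0.002]
force: [-5.7, 0.7, 2.7]
width: 0.0
```

{"api": "send_rows", "payload": {"dr": [[0,0,0],[0,0,0],[0,0,0]], "xyz": [[3,0,-2],[2,0,-2],[0,0,0]], "claw": [1,1,1]}}

```text
time: 39.95
eef_pos: [0.4033, 0.2815, 0.0424]
ee_rot: [0.665, 0.747, -0.005, -0.005]
force: [-16.1, -0.7, 10.5]
width: 0.002
```

{"api": "send_rows", "payload": {"dr": [[0,0,0],[0,0,0],[0,0,0],[0,0,0],[0,0,0],[0,0,0],[0,0,0],[0,0,0]], "xyz": [[-10,0,0],[-15,0,0],[0,-10,40],[0,-30,40],[0,-50,20],[0,-50,0],[0,-50,0],[0,-20,0]], "claw": [1,1,1,1,1,1,1,1]}}

```text
time: 40.75
eef_pos: [0.3863, 0.0728, 0.1431]
ee_rot: [0.667, 0.745, 0.001, 0.002]
force: [-0.5, 0.9, -0.9]
width: 0.001
```

```bash
python3 - <<'E'
from h import *
o=arm.get_obs();print(o['eef_pos'],o['force'])
a,_,_=grab("scene","s14.png");b,_,_=grab("top","t14.png")
cv2.imwrite("pics/c15.png",np.vstack([cv2.convertScaleAbs(cv2.resize(a[130:250,105:375],None,fx=2.9,fy=2.9),alpha=1.6,beta=10)[:, :780],cv2.convertScaleAbs(cv2.resize(b[165:250,130:390],None,fx=3,fy=3),alpha=1.6,beta=10)[:245]]))
E
```

```text
[0.38629429 0.07280806 0.14307381] [-0.54890188  0.91802538 -0.86345749]
```

```bash
python3 - <<'E'
from h import *
S=[cv2.imread(f"pics/s{i}.png").astype(int) for i in(13,14)];T=[cv2.imread(f"pics/t{i}.png").astype(int) for i in(13,14)]
for n,L,(u,v) in(("scene",S,(327,166)),("top",T,(171,234))):
    for y in range(v-6,v+9,2): print(n,y,[x[y,u-6:u+8:3].mean(1).astype(int).tolist() for x in L])
a0=cv2.imread("pics/scene0.png");d=(cv2.absdiff(a0,cv2.imread("pics/s14.png")).max(2)>40).astype(np.uint8);d=cv2.morphologyEx(d,cv2.MORPH_OPEN,np.ones((3,3)))
n,l,s,c=cv2.connectedComponentsWithStats(d);print([ (s[i].tolist()) for i in range(1,n) if s[i,4]>12])
from reel import ang;print("reel",ang(cv2.imread("pics/s14.png")))
E
```

```text
scene 160 [[146, 145, 145, 142, 143], [145, 144, 144, 141, 142]]
scene 162 [[145, 145, 144, 145, 141], [144, 145, 144, 144, 141]]
scene 164 [[145, 145, 145, 129, 138], [144, 144, 144, 143, 143]]
scene 166 [[134, 114, 114, 114, 123], [143, 144, 144, 143, 142]]
scene 168 [[145, 110, 113, 115, 117], [144, 144, 145, 144, 127]]
scene 170 [[146, 100, 114, 88, 82], [144, 123, 85, 87, 73]]
scene 172 [[82, 75, 71, 71, 72], [83, 72, 71, 71, 72]]
scene 174 [[72, 71, 72, 72, 73], [71, 72, 71, 71, 72]]
top 228 [[84, 86, 86, 100, 83], [79, 77, 85, 89, 73]]
top 230 [[99, 125, 129, 130, 96], [91, 101, 108, 111, 90]]
top 232 [[118, 137, 130, 135, 127], [96, 105, 107, 120, 157]]
top 234 [[136, 134, 136, 134, 139], [118, 118, 130, 159, 168]]
top 236 [[133, 139, 134, 142, 147], [119, 121, 147, 169, 169]]
top 238 [[126, 150, 152, 169, 167], [121, 142, 166, 170, 168]]
top 240 [[137, 166, 170, 168, 169], [134, 165, 169, 168, 167]]
top 242 [[166, 171, 172, 172, 170], [165, 168, 168, 167, 170]]
[[56, 0, 39, 52, 1507], [281, 0, 7, 5, 35], [295, 5, 6, 5, 26], [262, 7, 36, 52, 1015], [208, 8, 41, 43, 1038], [274, 13, 19, 8, 115], [263, 68, 29, 8, 148], [219, 72, 8, 15, 86], [258, 75, 39, 82, 1785], [105, 88, 13, 18, 105], [74, 91, 28, 21, 209], [214, 139, 42, 28, 615], [182, 140, 8, 5, 27], [142, 172, 4, 7, 24], [352, 174, 13, 13, 88], [175, 176, 5, 5, 20], [234, 179, 31, 22, 481], [214, 180, 12, 10, 51], [202, 183, 6, 10, 55], [343, 184, 44, 12, 188], [157, 187, 4, 6, 22], [214, 194, 5, 4, 19], [0, 197, 52, 32, 486], [140, 196, 17, 12, 158], [205, 196, 6, 4, 22], [204, 201, 6, 5, 25], [211, 202, 13, 7, 55], [231, 203, 13, 15, 95], [137, 207, 17, 7, 74], [288, 215, 71, 55, 2224], [72, 231, 8, 7, 38], [0, 236, 57, 72, 2140], [67, 239, 135, 71, 3572], [155, 242, 5, 4, 17], [118, 246, 5, 4, 17], [141, 262, 4, 4, 15], [90, 308, 5, 5, 19]]
reel (np.float64(41.565798735716555), np.float64(0.30065046237993004))
```

```bash
python3 -c "
from workcell import arm
print(arm.get_obs()['time'],arm.sign_off())"
```

```text
the job is handed in; nothing more can be done
40.85 None
```

The job is done and handed in at 40.9 s of the 210 s allowed.

- **Crank:** I turned it clockwise about 4.3 turns in all. The drag at the knob fell from about 5.5 N to 1 N or less, and the reel stopped while the crank went on another 80°. That puts the stop less than half a turn past the film coming off.
- **Keeper and cassettes:** I swung the keeper clear by about 1.45 rad and lifted the nest cassette out. The only other black cassette I found on the bench was one loose one. Both were seen lying flat, rib up, in separate places in the case.
- **Lid:** My first push passed over the edge without moving it, because the fingertips reach less far than I had assumed. The second push, lower down, closed it. It took 25 N downward at its shut height, and the picture showed it flush.
- **Clasp:** I folded it down and pressed it against the case front with 16 N. In the last images it no longer sticks out from the front.
- **Bystanders:** The final image comparison shows no change at the jar, spanner or felt wheel. I never touched the pink or blue look-alikes.

I had used up the picture views, so the clasp, the reel staying still and the bystanders were checked by pixel comparison only. The folded clasp faces away from the scene camera, so its closure rests on the contact force and on it no longer protruding.

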